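Brush out the used glue pots and tidy up

TASK

Glue pots that stand in a walnut ring have been used; pots without a ring are clean and stay where they are. Take the long brush from its holder and brush out every used pot where it stands in its ring, working from the robot's left to its right: each time right down to the floor of the pot, up to the mouth, and down to the floor again. Stand the brush back in its holder, set the brushed pots upright and wholly on the cork mat, and stack their empty rings flat and squarely one on another in the pocket of the pine tray, without upsetting anything else.

Things in the scene. Friction and masses are not known exactly. Their poses are not given: they have to be found in the camera images.
- pot0: White ceramic glue pot, plain open cylinder, outer diameter 62 mm, height 95 mm, wall 4 mm, inside floor 6 mm above its underside, 200 g; loose, upright on the bench. Origin at the centre of its underside, z up. The left-most pot of the row of three in front of the robot (left is +y). It is a used pot only if ring0 stands round its foot; otherwise it is already clean.
- pot1: White ceramic glue pot, plain open cylinder, outer diameter 62 mm, height 95 mm, wall 4 mm, inside floor 6 mm above its underside, 200 g; loose, upright on the bench. Origin at the centre of its underside, z up. The middle pot of the row of three in front of the robot (left is +y). It is a used pot only if ring1 stands round its foot; otherwise it is already clean.
- pot2: White ceramic glue pot, plain open cylinder, outer diameter 62 mm, height 95 mm, wall 4 mm, inside floor 6 mm above its underside, 200 g; loose, upright on the bench. Origin at the centre of its underside, z up. The right-most pot of the row of three in front of the robot (left is +y). It is a used pot only if ring2 stands round its foot; otherwise it is already clean.
- ring0: Flat walnut holding ring, outer diameter 88 mm, hole 69 mm right through, height 20 mm, wall 9.5 mm, 120 g, loose on the bench. Origin at the centre of its underside, z up. If present it stands round the foot of pot0 (left-most) and keeps it from sliding; absent (None) if that pot is clean.
- ring1: Flat walnut holding ring, outer diameter 88 mm, hole 69 mm right through, height 20 mm, wall 9.5 mm, 120 g, loose on the bench. Origin at the centre of its underside, z up. If present it stands round the foot of pot1 (middle) and keeps it from sliding; absent (None) if that pot is clean.
- ring2: Flat walnut holding ring, outer diameter 88 mm, hole 69 mm right through, height 20 mm, wall 9.5 mm, 120 g, loose on the bench. Origin at the centre of its underside, z up. If present it stands round the foot of pot2 (right-most) and keeps it from sliding; absent (None) if that pot is clean.
- spare_pot: White ceramic glue pot, plain open cylinder, outer diameter 62 mm, height 95 mm, wall 4 mm, inside floor 6 mm above its underside, 200 g; loose, upright on the bench. Origin at the centre of its underside, z up. A clean pot standing apart to the far left, never in a ring; it stays where it is.
- brush: Long pot brush, 210 mm, 60 g, upright, head down in its holder. Origin at its lower tip, z up along the handle. Head 66 mm long, stiff core 34 mm across, soft tufts 38 mm; thin steel stem to 120 mm; wooden handle from 120 to 210 mm, 14 mm thick (brush x) by 22 mm wide (brush y): grip it across the 14 mm about 170 mm above the tip.
- holder: Fixed walnut brush holder, a round upright pot with a flared mouth on a 80 mm foot, height 85 mm; bore 42 mm across up to 60 mm, widening to 64 mm at the mouth, floor 8 mm above the bench. Origin at the centre of its underside. The brush can lean a little in it.
- mat: Fixed cork drying mat, 140 mm (its x) by 300 mm (its y), 3 mm thick. Origin at the centre of its underside, z up.
- tray: Fixed square pine tray, 130 x 130 mm, 12 mm high, with a shallow square pocket 100 x 100 mm whose floor is 6 mm above the bench and whose rim stands 6 mm above that floor. Origin at the centre of its underside, z up. Empty at the start.
- fingerboard: Bystander: cracked black ebony fingerboard lying flat, 38 x 270 x 9 mm, to the left of the row of pots. Origin at the centre of its underside.
- reamer: Bystander: brass peg reamer with rosewood grip, 160 mm long, lying on the bench beyond the holder and mat. Origin where blade and grip meet, at bench height.
- peg0: Bystander: boxwood tuning peg, 75 mm long, 20 mm wide at its head, lying on the bench at the back left among other pegs.
- post_box: Bystander: squat walnut box with upright spruce sound posts, 110 x 130 mm, 60 mm high, fixed at the far right. Origin at the centre of its underside.
Mind the look-alikes: they are no part of the job. Leave any purple or red look-alike of the ring2 alone.

How it is judged:
On the way, in this order (a step that is already met when the one before it is completed fails the run):
1. the brush first goes down to the floor of the left-most pot, standing in its ring (skipped if that pot has no ring) (z of brush in the frame of ring0 below 0.018 m and horizontal distance between brush and ring0 below 0.03 m and horizontal distance between pot0 and ring0 below 0.012 m and z of pot0 in the frame of ring0 below 0.012 m and angle between the z axis of brush and the z axis of ring0, either way round below 0.4 rad), for 0.05 s.
2. the brush is drawn up through the left-most pot, standing in its ring (skipped if that pot has no ring) (z of brush in the frame of ring0 above 0.05 m and horizontal distance between brush and ring0 below 0.03 m and horizontal distance between pot0 and ring0 below 0.012 m and z of pot0 in the frame of ring0 below 0.012 m and angle between the z axis of brush and the z axis of ring0, either way round below 0.4 rad), for 0.05 s.
3. the brush goes down to the floor again in the left-most pot, standing in its ring (skipped if that pot has no ring) (all of step 1), for 0.05 s.
4. the brush first goes down to the floor of the middle pot, standing in its ring (skipped if that pot has no ring) (z of brush in the frame of ring1 below 0.018 m and horizontal distance between brush and ring1 below 0.03 m and horizontal distance between pot1 and ring1 below 0.012 m and z of pot1 in the frame of ring1 below 0.012 m and angle between the z axis of brush and the z axis of ring1, either way round below 0.4 rad), for 0.05 s.
5. the brush is drawn up through the middle pot, standing in its ring (skipped if that pot has no ring) (z of brush in the frame of ring1 above 0.05 m and horizontal distance between brush and ring1 below 0.03 m and horizontal distance between pot1 and ring1 below 0.012 m and z of pot1 in the frame of ring1 below 0.012 m and angle between the z axis of brush and the z axis of ring1, either way round below 0.4 rad), for 0.05 s.
6. the brush goes down to the floor again in the middle pot, standing in its ring (skipped if that pot has no ring) (all of step 4), for 0.05 s.
7. the brush first goes down to the floor of the right-most pot, standing in its ring (skipped if that pot has no ring) (z of brush in the frame of ring2 below 0.018 m and horizontal distance between brush and ring2 below 0.03 m and horizontal distance between pot2 and ring2 below 0.012 m and z of pot2 in the frame of ring2 below 0.012 m and angle between the z axis of brush and the z axis of ring2, either way round below 0.4 rad), for 0.05 s.
8. the brush is drawn up through the right-most pot, standing in its ring (skipped if that pot has no ring) (z of brush in the frame of ring2 above 0.05 m and horizontal distance between brush and ring2 below 0.03 m and horizontal distance between pot2 and ring2 below 0.012 m and z of pot2 in the frame of ring2 below 0.012 m and angle between the z axis of brush and the z axis of ring2, either way round below 0.4 rad), for 0.05 s.
9. the brush goes down to the floor again in the right-most pot, standing in its ring (skipped if that pot has no ring) (all of step 7), for 0.05 s.
At the end, for the whole second after the job is handed in: Each pot that had a ring stands on the mat, its centre 25 mm or more inside the edges; its ring lies flat in the stack in the tray pocket, centred within 12 mm; the other pots are within 3 cm of their starts; the brush stands head down in its holder; all at rest (horizontal distance between each of ring0, ring1, ring2 and tray below 0.012 m and z of each of ring0, ring1, ring2 in the frame of tray below 0.05 m and angle between the z axis of each of ring0, ring1, ring2 and the z axis of tray, either way round below 0.06 rad and linear speed of each of ring0, pot0, ring1, pot1, ring2, pot2 below 0.02 m/s and horizontal distance between pot0 and ring0 above 0.06 m and ((x of pot0 in the frame of mat between -0.046 and 0.046 m and y of pot0 in the frame of mat between -0.126 and 0.126 m and z of pot0 in the frame of mat between -0.002 and 0.008 m) or distance of pot0 from where it was at the start of the episode below 0.03 m) and (horizontal distance between pot0 and ring0 above 0.06 m or distance of pot0 from where it was at the start of the episode below 0.03 m) and angle between each of pot0, pot1, pot2, spare_pot's own z axis and vertical below 0.08 rad and horizontal distance between pot1 and ring1 above 0.06 m and ((x of pot1 in the frame of mat between -0.046 and 0.046 m and y of pot1 in the frame of mat between -0.126 and 0.126 m and z of pot1 in the frame of mat between -0.002 and 0.008 m) or distance of pot1 from where it was at the start of the episode below 0.03 m) and (horizontal distance between pot1 and ring1 above 0.06 m or distance of pot1 from where it was at the start of the episode below 0.03 m) and horizontal distance between pot2 and ring2 above 0.06 m and ((x of pot2 in the frame of mat between -0.046 and 0.046 m and y of pot2 in the frame of mat between -0.126 and 0.126 m and z of pot2 in the frame of mat between -0.002 and 0.008 m) or distance of pot2 from where it was at the start of the episode below 0.03 m) and (horizontal distance between pot2 and ring2 above 0.06 m or distance of pot2 from where it was at the start of the episode below 0.03 m) and distance of spare_pot from where it was at the start of the episode below 0.03 m and horizontal distance between brush and holder below 0.018 m and z of brush in the frame of holder below 0.02 m and angle between brush's own z axis and vertical below 0.2 rad and linear speed of brush below 0.03 m/s); the robot touches nothing.
It fails at once if the fingerboard pushed away by more than 3 cm (distance of fingerboard from where it was at the start of the episode above 0.03 m).
It fails at once if the reamer pushed away by more than 3 cm (distance of reamer from where it was at the start of the episode above 0.03 m).
It fails at once if the tuning peg pushed away by more than 3 cm (distance of peg0 from where it was at the start of the episode above 0.03 m).
It fails at once if a pot is knocked over (angle between any of pot0, pot1, pot2, spare_pot's own z axis and vertical above 0.8 rad).
Of ring0, ring1, ring2 only 2 to 3 are there at a start; the rules pass over those that are not, and their reading is None.
At some moment in a run one of ring0, ring1, ring2 may be knocked a few centimetres aside while the robot is not near it.
Once in a run the grip may slacken for a moment while it holds something.
It also fails if it takes over 210 s, if anything falls off the work surface, if the arm or the gripper's body presses on something with over 40 N, if the wrist force passes 120 N, or if a joint passes its speed limit or range.

ROBOT

A 7-joint arm with a two-finger parallel gripper is mounted at the origin on the work surface. World frame = base frame: x ahead of the robot, y to its left, z up, the work surface at z = 0. Lengths are in m, angles in rad, forces in N, time in s.
With the tool pointing down it reaches from about 0.425 to 0.95 m from the base axis. Payload 4.7 kg.
Tool frame: the origin (TCP) lies between the finger pads; the fingertips stand 17 mm ahead of it and the grasp point (between the pads) lies 2 mm behind it; z points along the fingers, y is the line along which they close (so a half turn about z gives the same grasp; the last joint's range is limited). The gripper opens to 87 mm and grips with 3 to 60 N. Pads are 19 mm wide; open, the fingers measure 117 mm over their backs; the gripper's body (75 mm by 190 mm) begins 51 mm behind the grasp point.
Start: joints at [-1.32, 0.469, -0.049, 1.532, 0.024, 1.141, -0.082], TCP at [0.186, 0.649, 0.24] pointing down, gripper open.
Joint ranges: [-2.59, 2.59], [-0.33, 1.99], [-1.39, 1.29], [0.1, 2.45], [-1.04, 4.18], [0.21, 1.99], [-2.66, 2.66]. Speed limits (rad/s): [2.57, 2.57, 3.14, 3.14, 3.14, 3.14, 3.14].

INTERFACE

Orientations are given as a 3x3 rotation matrix whose columns are the frame's x, y, z axes.
In Python, from rig import manip, grab_frame, ticket gives the robot as it stands.
- The arm moves only by the tool apply_moves, never from a script. Its argument "targets" is a list of rows, each a list of 7 numbers: the opening, from 0 (shut) to 1 (fully open), then the shift along the world's x, y, z in mm, then the turn, a rotation vector about the world's x, y, z in rad. In form: [[gripper, x, y, z, wx, wy, wz], ...]. A call has 1 to 5 rows; each row is the pose to reach, as a shift and turn from the pose commanded when the call began; what a row does not reach only later rows make up. A row lasts 1/10 s, in which the tool goes at most 50 mm and 8.59 degrees, less where a joint would pass 70% of its speed; a pose out of reach is approached as far as the arm can. A call with a gripper value outside its range is refused whole. The fingers move at their own pace and stop on an object; the grip force is fixed at half the most. Time passes only in rows, so rows that repeat a pose let the fingers close. It gives the time, the measured TCP pose, the force, the opening and the grip force at its end, in the units of the state.
- manip.get_state(): the state, without advancing time (a new reading comes with each control period).
- grab_frame(name): name is "scene" or "top" or "wrist"; returns a dict with "img" (420x560x3 uint8, red, green, blue), "K" (3x3 intrinsics, pixels), "pose" (4x4, takes a point from camera to world coordinates). Camera axes: x right, y down, z forward; pixel columns grow to the right and rows downward; lengths in m; the calibration is good to about 2 mm. A picture is of the moment at which its call begins. There is no depth.
- ticket.finish_job(): hands the job in; it is judged then, once.
The state is a dict: "t": time; "joint_pos": joint angles; "qvel": joint speeds; "tau": joint torques, N m; "ee_pos": TCP position; "orientation": TCP orientation; "wrist_force": force on the tool from outside, world axes, zero at the start; "moment": the same for the moment, N m; "opening": finger opening in m; "grasp_force": force on a finger pad.
Only numpy, scipy, OpenCV 4.12 (cv2) and the standard library are available. Lean on these libraries where they do the work, as an engineer would, in place of code of your own. Each camera call takes 0.05 s, during which the arm holds its last target. There are 200 camera calls.

## Working session

There is one attempt and no reset: what is moved stays moved. The work goes in short steps, Python scripts to look and compute and a tool call to move; the robot and the scene stay as the last step left them, time stands still between calls to the robot, and variables do not carry over. Pictures are saved under pics/ and viewed, at most 17 in all, crops included, and the job is handed in when it is done.

Besides the shell and the picture viewer there is one more tool, called after "Call:" by a JSON object that holds its "fn" and its "kwargs", one argument or row to a line. apply_moves: Moves the arm, as the interface text tells. Its arguments: {"type":"object","properties":{"targets":{"type":"array"}},"required":["targets"]}

```bash
mkdir -p pics; ls; python3 - <<'E'
from rig import manip, grab_frame
import cv2, numpy as np
s=manip.get_state(); print(s)
for n in("scene","top"):
    f=grab_frame(n); cv2.imwrite(f"pics/{n}0.png",f["img"][:,:,::-1]); np.savez(f"{n}0.npz",**f); print(n,f["K"].tolist(),f["pose"].round(4).tolist())
E
```

```text
pics
{'t': 0.0, 'joint_pos': array([-1.31988272,  0.46943009, -0.04854485,  1.53368457,  0.02409913,
        1.14097848, -0.0822996 ]), 'qvel': array([ 0.00125511,  0.0007181 , -0.00015139,  0.00048845, -0.0007046 ,
        0.00162306, -0.00216986]), 'tau': array([-7.34950004e-05, -5.07982028e+01, -8.09273240e-02, -2.36156416e+01,
       -6.13901974e-02,  3.78111005e-02,  1.88263725e-04]), 'ee_pos': array([0.18628244, 0.64820657, 0.23851085]), 'orientation': array([[-9.61103295e-01,  2.76188817e-01, -4.40620773e-04],
       [ 2.76189153e-01,  9.61101492e-01, -1.86380720e-03],
       [-9.12814220e-05, -1.91300592e-03, -9.99998166e-01]]), 'wrist_force': array([ 0.13422249, -0.3829048 , -0.33734222]), 'moment': array([ 0.01712906, -0.03967922, -0.04328652]), 'grasp_force': 0.0, 'opening': 0.0869881884395367}
scene [[409.71273830186243, 0.0, 280.2631571072939], [0.0, 409.71273830186243, 206.56465472965516], [0.0, 0.0, 1.0]] [[-0.788, 0.3118, -0.5309, 1.047], [0.6153, 0.429, -0.6613, 0.5926], [0.0216, -0.8478, -0.5299, 0.558], [0.0, 0.0, 0.0, 1.0]]
top [[384.52021452580664, 0.0, 280.300132271168], [0.0, 384.52021452580664, 205.8707584616301], [0.0, 0.0, 1.0]] [[0.0254, -0.9984, 0.0499, 0.4749], [-0.9995, -0.0245, 0.0198, -0.0472], [-0.0186, -0.0504, -0.9986, 0.9587], [0.0, 0.0, 0.0, 1.0]]
```

View pics/scene0.png

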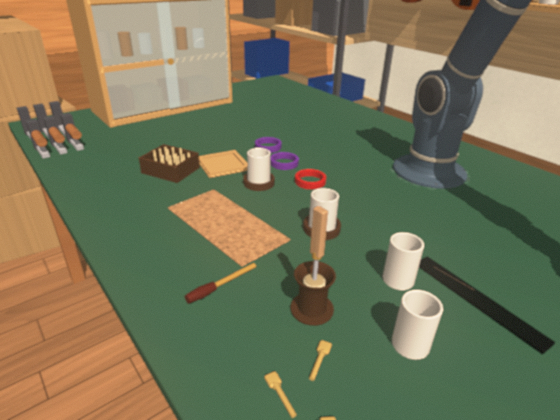

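View pics/top0.png

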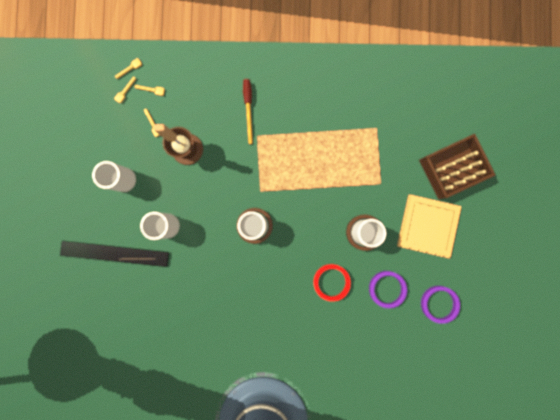

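The top view shows pot0 (160,226) and the spare pot (115,177) without rings. pot1 (254,225) and pot2 (367,233) stand in walnut rings. The holder is at (183,147), the brush handle tip near (160,128), the mat at (320,160) and the tray at (430,226).

```bash
cat > h.py <<'E'
import numpy as np, cv2
from scipy.optimize import least_squares
def ray(f,p):
    p=np.atleast_2d(p).astype(float); d=np.c_[p,np.ones(len(p))]@np.linalg.inv(f["K"]).T@f["pose"][:3,:3].T
    return f["pose"][:3,3],d
def onplane(f,p,z):
    o,d=ray(f,p); return (o+d*((z-o[2])/d[:,2])[:,None])[:,:2]
def proj(f,X):
    X=np.atleast_2d(X); c=(X-f["pose"][:3,3])@f["pose"][:3,:3]@f["K"].T; return c[:,:2]/c[:,2:]
def tri(f,p,g,q):
    A=[];b=[]
    for F,P in((f,p),(g,q)):
        o,d=ray(F,P); d=d[0]/np.linalg.norm(d[0]); M=np.eye(3)-np.outer(d,d); A.append(M); b.append(M@o)
    x,*_=np.linalg.lstsq(np.vstack(A),np.hstack(b),rcond=None); return x
def fitc(P,r=None):
    c0=P.mean(0)
    if r: 
        s=least_squares(lambda v:np.hypot(*(P-v).T)-r,c0,loss="soft_l1",f_scale=.001); return s.x,r,np.abs(s.fun).mean()
    s=least_squares(lambda v:np.hypot(*(P-v[:2]).T)-v[2],[*c0,.03],loss="soft_l1",f_scale=.001); return s.x[:2],s.x[2],np.abs(s.fun).mean()
def hsv(f): return cv2.cvtColor(np.ascontiguousarray(f["img"]),cv2.COLOR_RGB2HSV)
def blobs(m,amin=100):
    cs,_=cv2.findContours(m.astype(np.uint8),cv2.RETR_EXTERNAL,cv2.CHAIN_APPROX_NONE)
    return [c[:,0] for c in cs if cv2.contourArea(c)>amin]
def farfit(f,c,z,r):
    """circle of radius r at height z, from contour points on the side away from the camera"""
    P=onplane(f,c,z); n=f["pose"][:2,3]; c0=P.mean(0); u=(c0-n)/np.linalg.norm(c0-n)
    q=P[(P-c0)@u>0.005]; return fitc(q,r)
E
cat > m.py <<'E'
from h import *
t=dict(np.load("top0.npz")); s=dict(np.load("scene0.npz"))
H=hsv(t); h,S,V=[H[...,i].astype(int) for i in range(3)]
w=(S<60)&(V>110); w[350:]=0
for c in blobs(w): print("white",c.mean(0).round(),cv2.contourArea(c),farfit(t,c,.095,.031))
br=((h<18)|(h>170))&(V<110)&(S>60); 
for c in blobs(br): print("brown",c.mean(0).round(),cv2.contourArea(c),"ring fit",fitc(onplane(t,c,.02)))
o=(h>8)&(h<28)&(V>150)&(S>70); o[:45]=0;o[350:]=0
for c in blobs(o,1500):
    for z in(.003,.012):
        R=cv2.minAreaRect(onplane(t,c,z).astype(np.float32)*1000); print("box",c.mean(0).round(),z,R)
cv2.imwrite("pics/holder.png",np.hstack([cv2.resize(t["img"][90:190,110:230,::-1],None,fx=4,fy=4,interpolation=2),cv2.resize(s["img"][195:330,270:360,::-1],(267,400),interpolation=2)]))
E
python3 m.py
```

```text
white [369. 232.] 794.5 (array([ 0.46268061, -0.23695383]), 0.031, np.float64(0.0006732112940812011))
white [252. 225.] 634.0 (array([0.47308239, 0.03363704]), 0.031, np.float64(0.0005397184388594324))
white [159. 225.] 905.5 (array([0.46686004, 0.25630119]), 0.031, np.float64(0.0009839171209278953))
white [113. 176.] 1034.5 (array([0.5808693 , 0.37195771]), 0.031, np.float64(0.0012027462319538023))
brown [437. 182.] 266.5 ring fit (array([ 0.62735616, -0.44855286]), np.float64(0.06782078499363063), np.float64(0.007013876652152397))
brown [194. 152.] 203.5 ring fit (array([0.65017265, 0.18931365]), np.float64(0.021296501406042556), np.float64(0.003711976706729878))
brown [465. 165.] 766.5 ring fit (array([ 0.63020336, -0.46091217]), np.float64(0.05617637412671597), np.float64(0.010240130222084916))
box [429. 226.] 0.003 ((482.69610595703125, -395.7216796875), (135.10324096679688, 134.6549530029297), 78.31470489501953)
box [429. 226.] 0.012 ((482.6231689453125, -392.4397888183594), (133.83096313476562, 133.3868408203125), 78.31468200683594)
box [318. 159.] 0.003 ((641.5612182617188, -120.23683166503906), (142.7852783203125, 303.7298278808594), 4.972770690917969)
box [318. 159.] 0.012 ((639.9921875, -119.54913330078125), (141.4407501220703, 300.8695373535156), 4.972784519195557)
```

View pics/holder.png

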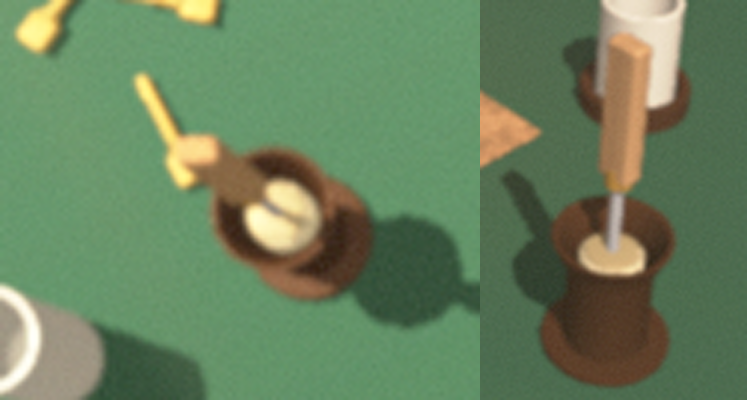

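The crop shows the handle top at top-view px (160.5,127.5) and scene px (320.6,209.5). The handle leans, and its broad side runs roughly along image x, which is world y.

```bash
python3 - <<'E'
from h import *
t=dict(np.load("top0.npz")); s=dict(np.load("scene0.npz"))
for n,p,q in(("top",(160.5,127.5),(320.6,209.5)),("hbot",(175,138.5),(317.2,257.4)),("head",(180.5,144),(313.8,281)) ):
    X=tri(t,p,s,q); print(n,X.round(4),(proj(t,X)-p).round(1),(proj(s,X)-q).round(1))
# holder mouth in top crop: circle centre (273,209)/4 ; foot in both
print("mouth",onplane(t,(110+273/4,90+209/4),.085),"foot",onplane(t,(110+318/4,90+245/4),.006), "scene mouth",onplane(s,(270+133/2.963,195+238/2.963),.085),"scene foot",onplane(s,(270+125/2.963,195+333/2.963),.008))
# ring outlines: dark non-green pixels round the pots
H=hsv(t); h,S,V=[H[...,i].astype(int) for i in range(3)]
ng=((h<45)|(h>90)|(S<50)); ng[350:]=0
for c in blobs(ng,600):
    if 200<c[:,1].mean()<250 and 220<c[:,0].mean()<390:
        P=onplane(t,c,.01); print("ring",c.mean(0).round(), fitc(onplane(t,c,.02)))
im=t["img"].copy()
cv2.imwrite("pics/rings.png",np.hstack([cv2.resize(im[195:260,220:290,::-1],None,fx=5,fy=5,interpolation=2),cv2.resize(im[200:265,330:400,::-1],None,fx=5,fy=5,interpolation=2)]))
E
```

```text
top [0.6594 0.2082 0.2156] [[-0.6  0.6]] [[-1.1 -0. ]]
hbot [0.6588 0.2083 0.1195] [[-0.8  0.8]] [[-1.5 -0.1]]
head [0.6593 0.209  0.0671] [[-0.  0.]] [[-0.1 -0. ]]
mouth [[0.65967475 0.20916176]] foot [[0.65418826 0.20307704]] scene mouth [[0.66230031 0.21348889]] scene foot [[0.66212512 0.21358169]]
ring [366. 232.] (array([ 0.46314438, -0.236624  ]), np.float64(0.04548151207337562), np.float64(0.0018703476739451346))
ring [254. 225.] (array([0.47286664, 0.03423457]), np.float64(0.043824024599626185), np.float64(0.000647637838672152))
```

View pics/rings.png

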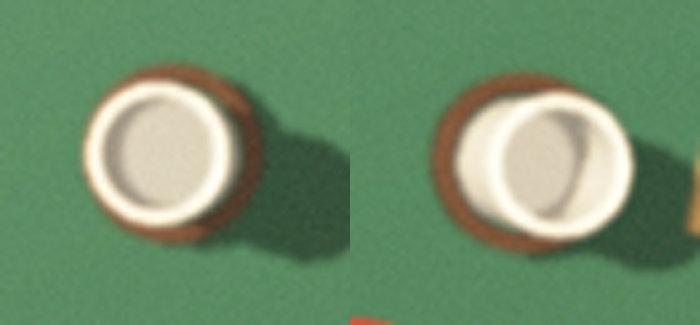

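Call:
{"fn": "apply_moves", "kwargs": {
  "targets": [
    [1,35,-32,15,0,0,-0.07],
    [1,70,-65,30,0,0,-0.14],
    [1,105,-97,45,0,0,-0.21],
    [1,140,-130,60,0,0,-0.28],
    [1,175,-162,70,0,0,-0.35]
  ]
}}

```text
t: 0.6
ee_pos: [0.3626, 0.4853, 0.3104]
orientation: [[-0.807, 0.591, 0.0], [0.591, 0.807, 0.001], [0.0, 0.001, -1.0]]
wrist_force: [0.6, 1.3, 0.3]
opening: 0.0871
grasp_force: 0.0
```

Call:
{"fn": "apply_moves", "kwargs": {
  "targets": [
    [1,35,-32,0,0,0,-0.07],
    [1,70,-65,0,0,0,-0.14],
    [1,105,-97,0,0,0,-0.21],
    [1,140,-130,0,0,0,-0.28],
    [1,175,-162,0,0,0,-0.35]
  ]
}}

```text
t: 1.1
ee_pos: [0.5373, 0.3231, 0.3093]
orientation: [[-0.555, 0.832, -0.001], [0.832, 0.555, -0.0], [0.0, -0.001, -1.0]]
wrist_force: [0.8, 0.1, -0.8]
opening: 0.0868
grasp_force: 0.0
```

Call:
{"fn": "apply_moves", "kwargs": {
  "targets": [
    [1,35,-32,0,0,0,-0.09],
    [1,70,-65,0,0,0,-0.18],
    [1,105,-97,0,0,0,-0.27],
    [1,123,-116,0,0,0,-0.33],
    [1,123,-116,0,0,0,-0.33]
  ]
}}

```text
t: 1.6
ee_pos: [0.6615, 0.2036, 0.3087]
orientation: [[-0.25, 0.968, 0.0], [0.968, 0.25, -0.003], [-0.003, -0.001, -1.0]]
wrist_force: [0.3, 0.3, -0.1]
opening: 0.087
grasp_force: 0.0
```

```bash
python3 - <<'E'
from h import *
from rig import manip,grab_frame
s=manip.get_state(); print(s["t"],s["ee_pos"],s["orientation"].round(3).tolist(),s["joint_pos"].round(2))
f=grab_frame("wrist"); np.savez("w1.npz",**f); cv2.imwrite("pics/w1.png",f["img"][:,:,::-1]); print(f["K"][0,0],f["pose"].round(3).tolist())
print(proj(f,[[.659,.208,.2156],[.659,.208,.085]]))
E
```

```text
1.6 [0.66152827 0.20364278 0.30870351] [[-0.25, 0.968, 0.0], [0.968, 0.25, -0.003], [-0.003, -0.001, -1.0]] [-0.6   0.47  0.37  1.42 -0.17  1.29  0.03]
372.79754457668855 [[0.968, 0.242, 0.061, 0.646], [0.249, -0.939, -0.239, 0.268], [-0.001, 0.246, -0.969, 0.453], [0.0, 0.0, 0.0, 1.0]]
[[276.07628438 210.39365263]
 [277.47384583 177.56296765]]
```

View pics/w1.png

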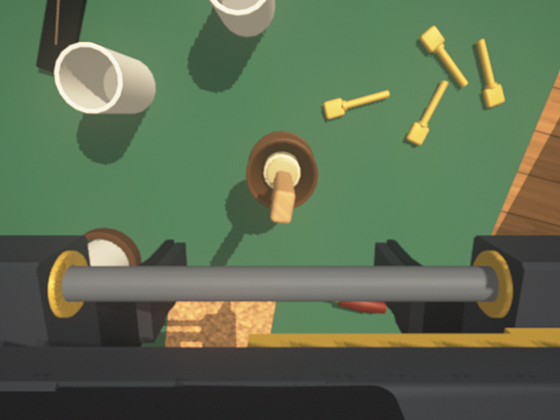

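The handle top shows at about (282,207), roughly 4 mm from the prediction along the closing axis. I'll enlarge it to get the yaw.

```bash
python3 - <<'E'
from h import *
f=dict(np.load("w1.npz")); cv2.imwrite("pics/w1c.png",cv2.resize(f["img"][130:230,240:325,::-1],None,fx=6,fy=6,interpolation=2))
E
```

```text
(no output)
```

View pics/w1c.png

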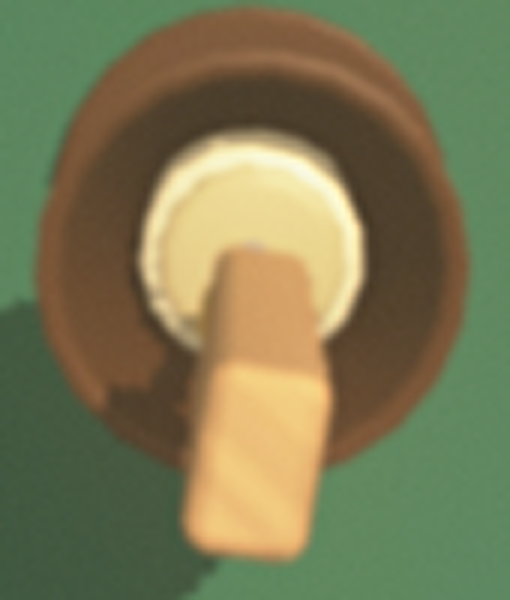

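The handle's top face has its corners at crop (207,365), (330,378), (308,558) and (185,545).

```bash
python3 - <<'E'
from h import *
f=dict(np.load("w1.npz")); c=np.array([(207,365),(330,378),(308,558),(185,545)])/6+[240,130]
P=onplane(f,c,.2166); print(P.mean(0),np.linalg.norm(np.diff(P,axis=0),axis=1)); d=P[1]-P[0]+P[2]-P[3]; e=P[2]-P[1]+P[3]-P[0]
print(np.degrees(np.arctan2(*d[::-1])),np.degrees(np.arctan2(*e[::-1]))+90)
# holder mouth centre from wrist
m=np.array([[40,265],[465,265],[255,55],[262,470]])/6+[240,130]; Q=onplane(f,m,.085); print((Q[0]+Q[1])/2,(Q[2]+Q[3])/2,np.linalg.norm(Q[0]-Q[1]),np.linalg.norm(Q[2]-Q[3]))
t=np.array([[140,250],[362,250],[250,135],[250,365]])/6+[240,130]; Q=onplane(f,t,.072); print((Q[0]+Q[1])/2,(Q[2]+Q[3])/2,np.linalg.norm(Q[0]-Q[1]),np.linalg.norm(Q[2]-Q[3]))
E
```

```text
[0.6627121  0.21153802] [0.01333179 0.02034027 0.01360665]
8.225351209454159 7.780314654516729
[0.66259235 0.21244898] [0.66366622 0.21233272] 0.07044963567909034 0.06935538073162073
[0.66227176 0.21292519] [0.66216969 0.21263805] 0.03803690940329149 0.03966489296312095
```

Call:
{"fn": "apply_moves", "kwargs": {
  "targets": [
    [1,0,0,0,0,0,-0.112],
    [1,0,0,0,0,0,-0.112],
    [1,0,0,0,0,0,-0.112]
  ]
}}

```text
t: 1.95
ee_pos: [0.6582, 0.2109, 0.3095]
orientation: [[-0.154, 0.988, -0.001], [0.988, 0.154, 0.001], [0.001, -0.001, -1.0]]
wrist_force: [-0.3, 0.5, 0.4]
opening: 0.0868
grasp_force: 0.0
```

Call:
{"fn": "apply_moves", "kwargs": {
  "targets": [
    [0.6,4,1,-35,0,0,0.015],
    [0.6,4,1,-70,0,0,0.015],
    [0.6,4,1,-105,0,0,0.015],
    [0.6,4,1,-133,0,0,0.015],
    [0.6,4,1,-133,0,0,0.015]
  ]
}}

```text
t: 2.45
ee_pos: [0.6598, 0.2104, 0.1719]
orientation: [[-0.167, 0.986, -0.009], [0.986, 0.167, -0.002], [-0.001, -0.009, -1.0]]
wrist_force: [-0.4, -0.2, -0.4]
opening: 0.0564
grasp_force: 0.0
```

Call:
{"fn": "apply_moves", "kwargs": {
  "targets": [
    [0.6,0,0,0,0,0,0],
    [0,0,0,0,0,0,0],
    [0,0,0,0,0,0,0],
    [0,0,0,0,0,0,0],
    [0,0,0,0,0,0,0]
  ]
}}

```text
t: 2.95
ee_pos: [0.6637, 0.2099, 0.1775]
orientation: [[-0.163, 0.987, 0.001], [0.987, 0.163, 0.001], [0.0, 0.001, -1.0]]
wrist_force: [0.4, 0.0, -0.5]
opening: 0.0278
grasp_force: 0.0
```

Call:
{"fn": "apply_moves", "kwargs": {
  "targets": [
    [0,0,0,0,0,0,0],
    [0,0,0,0,0,0,0],
    [0,0,0,0,0,0,0]
  ]
}}

```text
t: 3.25
ee_pos: [0.6634, 0.2097, 0.1767]
orientation: [[-0.163, 0.987, 0.0], [0.987, 0.163, 0.0], [0.0, 0.0, -1.0]]
wrist_force: [0.3, 0.8, 0.4]
opening: 0.0136
grasp_force: 30.0
```

Call:
{"fn": "apply_moves", "kwargs": {
  "targets": [
    [0,0,0,25,0,0,0],
    [0,0,0,50,0,0,0],
    [0,0,0,75,0,0,0],
    [0,0,0,100,0,0,0],
    [0,0,0,120,0,0,0]
  ]
}}

```text
t: 3.75
ee_pos: [0.6636, 0.2097, 0.298]
orientation: [[-0.163, 0.987, 0.001], [0.987, 0.163, 0.0], [0.0, 0.001, -1.0]]
wrist_force: [-0.0, 0.0, 0.0]
opening: 0.0136
grasp_force: 30.0
```

Call:
{"fn": "apply_moves", "kwargs": {
  "targets": [
    [0,-25,-23,0,0,0,0],
    [0,-50,-46,0,0,0,0],
    [0,-75,-69,0,0,0,0],
    [0,-100,-92,0,0,0,0],
    [0,-120,-110,0,0,0,0]
  ]
}}

```text
t: 4.25
ee_pos: [0.5418, 0.0981, 0.2965]
orientation: [[-0.162, 0.987, -0.001], [0.987, 0.162, -0.0], [-0.0, -0.001, -1.0]]
wrist_force: [0.3, -0.4, -0.3]
opening: 0.014
grasp_force: 30.0
```

```bash
cat > look.py <<'E'
import sys
from h import *
from rig import manip,grab_frame
n=sys.argv[1]; s=manip.get_state(); print("t",s["t"],"ee",s["ee_pos"].round(4),"open",round(s["opening"],4),"gf",s["grasp_force"],"F",s["wrist_force"].round(1))
for c in sys.argv[2:]:
    f=grab_frame(c); np.savez(f"{c[0]}_{n}.npz",**f); cv2.imwrite(f"pics/{c}_{n}.png",f["img"][:,:,::-1])
    if c!="top": continue
    H=hsv(f); h,S,V=[H[...,i].astype(int) for i in range(3)]
    w=(S<60)&(V>110); w[350:]=0
    for b in blobs(w): print("white",b.mean(0).round(),cv2.contourArea(b),*[np.round(v,4) for v in farfit(f,b,.095,.031)])
    ng=(((h<45)|(h>90)|(S<50))&~w&(V>55)&(h<14)&(S<200)); ng[350:]=0
    for b in blobs(ng.astype(np.uint8)|w,600): print("nongreen",b.mean(0).round(),*[np.round(v,4) for v in fitc(onplane(f,b,.02))])
E
python3 look.py a top scene
```

```text
t 4.25 ee [0.5418 0.0981 0.2965] open 0.014 gf 29.999366474803537 F [ 0.3 -0.4 -0.3]
white [369. 232.] 792.5 [ 0.4633 -0.2368] 0.031 0.0007
white [252. 225.] 652.5 [0.473  0.0345] 0.031 0.0006
white [173. 143.] 345.5 [0.6953 0.2076] 0.031 0.0069
white [112. 215.] 19241.0 [0.5673 0.4318] 0.031 0.1183
nongreen [332. 282.] [ 0.3399 -0.1573] 0.0448 0.0006
nongreen [363. 231.] [ 0.4617 -0.2394] 0.0412 0.004
nongreen [257. 225.] [0.4727 0.0349] 0.0382 0.0024
nongreen [457. 167.] [ 0.628 -0.456] 0.0724 0.0088
nongreen [112. 215.] [0.4568 0.395 ] 0.2073 0.0648
```

```bash
cd pics; python3 -c "
import cv2,numpy as np
cv2.imwrite('a2.png',np.hstack([cv2.resize(cv2.imread(f'{c}_a.png'),(400,300)) for c in('top','scene')]))"
```

```text
(no output)
```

View pics/a2.png

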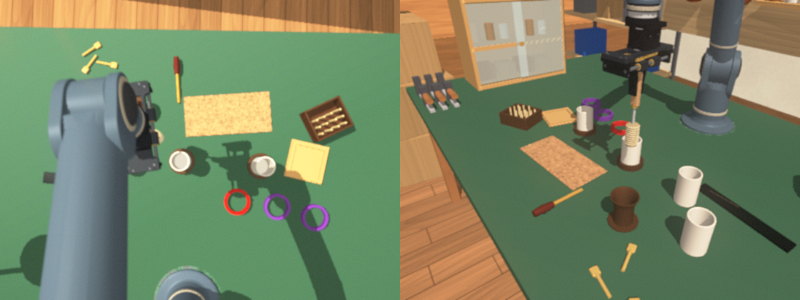

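The brush hangs vertically in the grip and both ringed pots are unmoved: pot1 at (180,160) and pot2 at (263,166) in the left panel.

Call:
{"fn": "apply_moves", "kwargs": {
  "targets": [
    [0,-25,-24,0,0,0,0],
    [0,-50,-48,0,0,0,0],
    [0,-70,-67,0,0,0,0],
    [0,-70,-67,0,0,0,0],
    [0,-70,-67,0,0,0,0]
  ]
}}

```text
t: 4.85
ee_pos: [0.4738, 0.0332, 0.2969]
orientation: [[-0.163, 0.987, 0.001], [0.987, 0.163, 0.001], [0.001, 0.002, -1.0]]
wrist_force: [1.4, 1.3, -1.1]
opening: 0.0135
grasp_force: 30.0
```

```bash
python3 look.py b top wrist; python3 - <<'E'
from h import *
f=dict(np.load("w_b.npz")); t=dict(np.load("t_b.npz"))
print(proj(f,[[.473,.034,.095],[.4735,.034,.195]]))
cv2.imwrite("pics/b2.png",np.hstack([f["img"][:300,:,::-1],cv2.resize(t["img"][180:280,200:280,::-1],(240,300))]))
E
```

```text
t 4.85 ee [0.4738 0.0332 0.2969] open 0.0135 gf 29.999781302176416 F [ 1.4  1.3 -1.1]
white [369. 232.] 802.0 [ 0.4628 -0.2372] 0.031 0.0007
white [261. 224.] 155.5 [ 0.4863 -0.0074] 0.031 0.0013
white [197. 252.] 14260.5 [0.4062 0.2514] 0.031 0.0791
white [113. 177.] 1037.0 [0.5806 0.3716] 0.031 0.0013
nongreen [332. 282.] [ 0.34   -0.1569] 0.0447 0.0006
nongreen [365. 231.] [ 0.4612 -0.2405] 0.0418 0.004
nongreen [196. 252.] [0.3977 0.1763] 0.1505 0.0361
nongreen [113. 177.] [0.5847 0.3876] 0.0472 0.0072
nongreen [456. 167.] [ 0.6262 -0.4567] 0.0726 0.0089
nongreen [182. 145.] [0.6652 0.2164] 0.0436 0.0045
[[277.18220001 186.82152514]
 [277.03790003 214.12598957]]
```

View pics/b2.png

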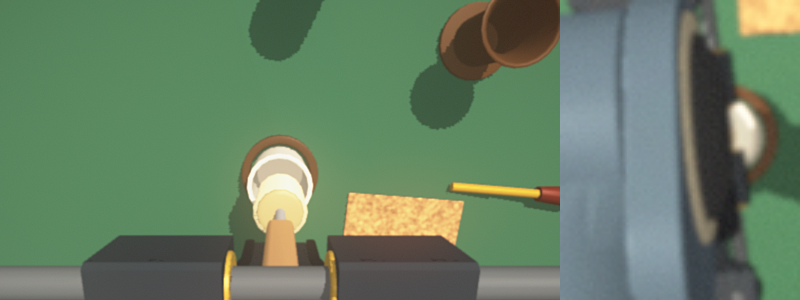

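```bash
python3 - <<'E'
from h import *
f=dict(np.load("w_b.npz")); cv2.imwrite("pics/b3.png",cv2.resize(f["img"][125:245,230:330,::-1],None,fx=5,fy=5,interpolation=2))
a=np.linspace(0,6.28,9)[:8]
print(proj(f,np.c_[.473+.031*np.cos(a),.034+.031*np.sin(a),0*a+.095]).round())
E
```

```text
[[309. 192.]
 [304. 168.]
 [283. 154.]
 [258. 160.]
 [245. 181.]
 [251. 205.]
 [272. 218.]
 [296. 213.]]
```

View pics/b3.png

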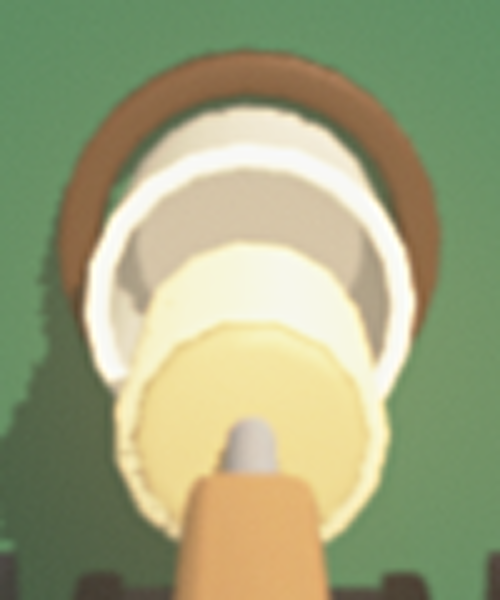

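The rim's top edge lies at row 153.6, against 154 predicted. The head and the rim are laterally concentric at about column 280, so I'll descend.

Call:
{"fn": "apply_moves", "kwargs": {
  "targets": [
    [0,0,0,-25,0,0,0],
    [0,0,0,-50,0,0,0],
    [0,0,0,-75,0,0,0],
    [0,0,0,-100,0,0,0],
    [0,0,0,-117,0,0,0]
  ]
}}

```text
t: 5.45
ee_pos: [0.4735, 0.0338, 0.1776]
orientation: [[-0.165, 0.986, -0.002], [0.986, 0.165, -0.001], [-0.001, -0.002, -1.0]]
wrist_force: [-0.2, 0.6, 0.1]
opening: 0.0137
grasp_force: 30.0
```

Call:
{"fn": "apply_moves", "kwargs": {
  "targets": [
    [0,0,0,0,0,0,0],
    [0,0,0,0,0,0,0]
  ]
}}

```text
t: 5.65
ee_pos: [0.4741, 0.0334, 0.1796]
orientation: [[-0.164, 0.986, 0.0], [0.986, 0.164, -0.0], [-0.0, -0.0, -1.0]]
wrist_force: [-0.7, -0.4, 0.2]
opening: 0.0136
grasp_force: 30.0
```

Call:
{"fn": "apply_moves", "kwargs": {
  "targets": [
    [0,0,0,-2,0,0,0],
    [0,0,0,-2,0,0,0],
    [0,0,0,20,0,0,0],
    [0,0,0,45,0,0,0],
    [0,0,0,68,0,0,0]
  ]
}}

```text
t: 6.15
ee_pos: [0.4736, 0.0327, 0.2492]
orientation: [[-0.163, 0.987, 0.001], [0.987, 0.163, 0.0], [0.0, 0.001, -1.0]]
wrist_force: [0.8, -0.6, -0.2]
opening: 0.0141
grasp_force: 30.0
```

Call:
{"fn": "apply_moves", "kwargs": {
  "targets": [
    [0,0,0,0,0,0,0],
    [0,0,0,0,0,0,0],
    [0,0,0,-25,0,0,0],
    [0,0,0,-50,0,0,0],
    [0,0,0,-70,0,0,0]
  ]
}}

```text
t: 6.65
ee_pos: [0.472, 0.0327, 0.1754]
orientation: [[-0.163, 0.987, -0.003], [0.987, 0.163, -0.001], [-0.0, -0.003, -1.0]]
wrist_force: [0.5, -0.6, -0.9]
opening: 0.0136
grasp_force: 30.0
```

Call:
{"fn": "apply_moves", "kwargs": {
  "targets": [
    [0,0,0,0,0,0,0],
    [0,0,0,0,0,0,0],
    [0,0,0,0,0,0,0]
  ]
}}

```text
t: 6.95
ee_pos: [0.4733, 0.0328, 0.1777]
orientation: [[-0.163, 0.987, -0.0], [0.987, 0.163, 0.0], [0.0, -0.0, -1.0]]
wrist_force: [0.1, 0.2, 0.5]
opening: 0.0138
grasp_force: 30.0
```

```bash
python3 look.py c wrist scene;python3 - <<'E'
from h import *
f=dict(np.load("w_c.npz")); t=dict(np.load("s_c.npz"))
cv2.imwrite("pics/c2.png",np.hstack([f["img"][:300,200:400,::-1],cv2.resize(t["img"][50:250,250:450,::-1],(300,300))]))
E
```

```text
t 6.95 ee [0.4733 0.0328 0.1777] open 0.0138 gf 29.999999064020813 F [0.1 0.2 0.5]
```

View pics/c2.png

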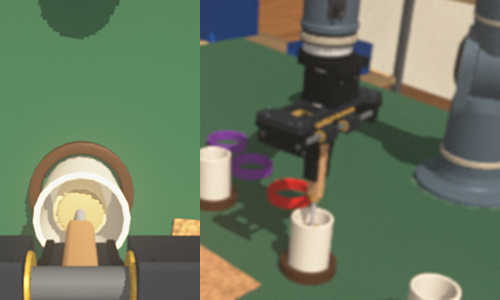

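The head sits inside pot1 and the ring is still in place. Next is pot2.

Call:
{"fn": "apply_moves", "kwargs": {
  "targets": [
    [0,0,0,25,0,0,0],
    [0,0,0,50,0,0,0],
    [0,0,0,75,0,0,0],
    [0,0,0,100,0,0,0],
    [0,0,0,122,0,0,0]
  ]
}}

```text
t: 7.55
ee_pos: [0.4735, 0.0327, 0.3014]
orientation: [[-0.163, 0.987, 0.002], [0.987, 0.163, 0.001], [0.001, 0.002, -1.0]]
wrist_force: [0.1, 0.5, -0.3]
opening: 0.0136
grasp_force: 30.0
```

Call:
{"fn": "apply_moves", "kwargs": {
  "targets": [
    [0,-1,-35,0,0,0,0],
    [0,-3,-70,0,0,0,0],
    [0,-4,-105,0,0,0,0],
    [0,-5,-140,0,0,0,0],
    [0,-6,-175,0,0,0,0]
  ]
}}

```text
t: 8.05
ee_pos: [0.4671, -0.1436, 0.3002]
orientation: [[-0.164, 0.987, 0.001], [0.987, 0.164, 0.001], [0.0, 0.001, -1.0]]
wrist_force: [0.7, -0.4, 0.4]
opening: 0.0136
grasp_force: 30.0
```

Call:
{"fn": "apply_moves", "kwargs": {
  "targets": [
    [0,-1,-35,0,0,0,0],
    [0,-3,-70,0,0,0,0],
    [0,-4,-96,0,0,0,0],
    [0,-4,-96,0,0,0,0],
    [0,-4,-96,0,0,0,0]
  ]
}}

```text
t: 8.55
ee_pos: [0.4632, -0.2382, 0.2997]
orientation: [[-0.162, 0.987, 0.0], [0.987, 0.162, 0.001], [0.001, 0.0, -1.0]]
wrist_force: [-0.6, 0.8, -0.8]
opening: 0.0138
grasp_force: 30.0
```

```bash
cat >rim.py <<'E'
import sys
from h import *
from rig import manip,grab_frame
z=float(sys.argv[1]); s=manip.get_state(); print(s["t"],s["ee_pos"].round(4),s["opening"].round(4),s["grasp_force"])
f=grab_frame("wrist"); H=hsv(f); S,V=H[...,1].astype(int),H[...,2].astype(int)
w=(S<60)&(V>150); w[230:]=0
np.savez("w_r.npz",**f); cv2.imwrite("pics/wr.png",f["img"][:,:,::-1])
for b in blobs(w,200): 
    P=onplane(f,b,z); print(b.min(0),b.max(0),"lateral mid @z",onplane(f,[(b[:,0].min()+b[:,0].max())/2,b[b[:,0].argmin(),1]],z), "widths",np.ptp(P,axis=0))
E
python3 rim.py .095; python3 look.py d top scene
```

```text
t 8.55 ee [ 0.4632 -0.2382  0.2997] open 0.0138 gf 30.000116780865937 F [-0.6  0.8 -0.8]
white [367. 232.] 658.0 [ 0.4641 -0.2282] 0.031 0.0052
white [252. 225.] 641.5 [0.473  0.0341] 0.031 0.0006
white [159. 225.] 920.0 [0.4672 0.2566] 0.031 0.001
white [479. 265.] 17603.5 [ 0.3385 -0.5993] 0.031 0.0812
white [113. 177.] 1034.5 [0.5808 0.3716] 0.031 0.0013
nongreen [332. 282.] [ 0.3401 -0.1572] 0.0449 0.0006
nongreen [365. 230.] [ 0.4626 -0.2332] 0.0393 0.0032
nongreen [159. 225.] [0.4668 0.2694] 0.0429 0.005
nongreen [258. 226.] [0.4729 0.0344] 0.0385 0.0025
nongreen [113. 177.] [0.5849 0.388 ] 0.0472 0.0072
nongreen [470. 241.] [ 0.3738 -0.5277] 0.1794 0.0324
nongreen [182. 146.] [0.6647 0.2171] 0.0436 0.0043Traceback (most recent call last):
  File "rim.py", line 4, in <module>
    z=float(sys.argv[1]); s=manip.get_state(); print(s["t"],s["ee_pos"].round(4),s["opening"].round(4),s["grasp_force"])
                                                                                 ^^^^^^^^^^^^^^^^^^
AttributeError: 'float' object has no attribute 'round'
```

```bash
cd .;python3 - <<'E'
from h import *
f=dict(np.load("w_r.npz")); t=dict(np.load("s_d.npz"))
print(proj(f,[[.463,-.237,.095],[.463+.0306,-.237+.005,.095],[.463-.0306,-.237-.005,.095],[.458,-.2064,.095]]))
cv2.imwrite("pics/d2.png",np.hstack([cv2.resize(f["img"][125:245,230:330,::-1],None,fx=4,fy=4),cv2.resize(t["img"][50:250,200:367,::-1],(400,480))]))
E
```

```text
Traceback (most recent call last):
FileNotFoundError: [Errno 2] No such file or directory: 'w_r.npz'
```

```bash
sed -i 's/s\["opening"\].round(4)/round(s["opening"],4)/' rim.py; python3 rim.py .095; python3 - <<'E'
from h import *
f=dict(np.load("w_r.npz")); 
a=np.linspace(0,2*np.pi,60); q=proj(f,np.c_[.463+.031*np.cos(a),-.237+.031*np.sin(a),0*a+.095]); print("pred rim",q.min(0),q.max(0))
E
```

```text
8.65 [ 0.4637 -0.2368  0.2996] 0.014 30.00016166595742
[249 145] [313 222] lateral mid @z [[ 0.46473825 -0.22894781]] widths [0.06145811 0.07016262]
pred rim [245.19288001 154.19904866] [310.39466551 218.38931725]
```

The rim matches its prediction with the same 3 px offset as pot1, so the brush is aligned. I'll brush pot2.

Call:
{"fn": "apply_moves", "kwargs": {
  "targets": [
    [0,0,0,-25,0,0,0],
    [0,0,0,-50,0,0,0],
    [0,0,0,-75,0,0,0],
    [0,0,0,-100,0,0,0],
    [0,0,0,-122,0,0,0]
  ]
}}

```text
t: 9.2
ee_pos: [0.4636, -0.2366, 0.1765]
orientation: [[-0.166, 0.986, -0.0], [0.986, 0.166, 0.001], [0.001, 0.0, -1.0]]
wrist_force: [0.0, -0.6, -0.2]
opening: 0.0138
grasp_force: 30.0
```

Call:
{"fn": "apply_moves", "kwargs": {
  "targets": [
    [0,0,0,0,0,0,0],
    [0,0,0,0,0,0,0],
    [0,0,0,20,0,0,0],
    [0,0,0,45,0,0,0],
    [0,0,0,70,0,0,0]
  ]
}}

```text
t: 9.7
ee_pos: [0.4638, -0.2382, 0.2499]
orientation: [[-0.164, 0.987, 0.002], [0.987, 0.164, -0.0], [-0.001, 0.002, -1.0]]
wrist_force: [-0.1, 0.4, -0.4]
opening: 0.0138
grasp_force: 30.0
```

Call:
{"fn": "apply_moves", "kwargs": {
  "targets": [
    [0,0,0,0,0,0,0],
    [0,0,0,0,0,0,0],
    [0,0,0,-25,0,0,0],
    [0,0,0,-50,0,0,0],
    [0,0,0,-70,0,0,0]
  ]
}}

```text
t: 10.2
ee_pos: [0.4625, -0.2374, 0.1757]
orientation: [[-0.164, 0.987, -0.002], [0.987, 0.164, 0.001], [0.001, -0.002, -1.0]]
wrist_force: [-0.0, 0.3, -0.9]
opening: 0.014
grasp_force: 30.0
```

Call:
{"fn": "apply_moves", "kwargs": {
  "targets": [
    [0,0,0,0,0,0,0],
    [0,0,0,0,0,0,0],
    [0,0,0,0,0,0,0]
  ]
}}

```text
t: 10.5
ee_pos: [0.4637, -0.2384, 0.1783]
orientation: [[-0.163, 0.987, 0.001], [0.987, 0.163, -0.0], [-0.0, 0.001, -1.0]]
wrist_force: [-0.1, -0.4, -0.6]
opening: 0.0138
grasp_force: 30.0
```

```bash
python3 look.py e top wrist scene;python3 - <<'E'
from h import *
f=dict(np.load("w_e.npz")); t=dict(np.load("s_e.npz"))
cv2.imwrite("pics/e2.png",np.hstack([f["img"][:300,200:400,::-1],cv2.resize(t["img"][50:250,200:400,::-1],(300,300))]))
E
```

```text
t 10.5 ee [ 0.4637 -0.2384  0.1783] open 0.0138 gf 29.999914364889264 F [-0.1 -0.4 -0.6]
white [361. 233.] 265.0 [ 0.4628 -0.2447] 0.031 0.0035
white [252. 225.] 641.0 [0.4731 0.0341] 0.031 0.0006
white [159. 225.] 911.5 [0.4671 0.2565] 0.031 0.0009
white [419. 278.] 11600.0 [ 0.3564 -0.4335] 0.031 0.0661
white [113. 177.] 1036.5 [0.5807 0.3718] 0.031 0.0013
nongreen [332. 282.] [ 0.3401 -0.1572] 0.0449 0.0006
nongreen [254. 227.] [0.4704 0.0384] 0.0362 0.0016
nongreen [159. 225.] [0.4667 0.2697] 0.0425 0.0049
nongreen [418. 268.] [ 0.3659 -0.3847] 0.1436 0.0305
nongreen [113. 177.] [0.5851 0.3884] 0.0467 0.0072
nongreen [457. 167.] [ 0.6277 -0.4559] 0.0727 0.0084
nongreen [182. 146.] [0.6654 0.2167] 0.0431 0.0046
```

View pics/e2.png

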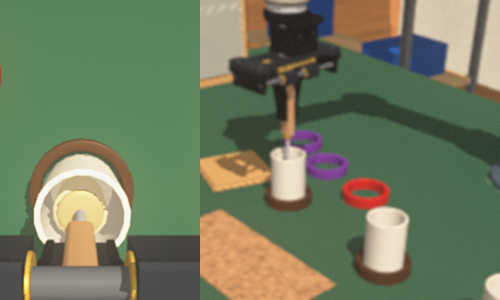

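Both pots are brushed and still stand in their rings. The brush goes back to the holder.

Call:
{"fn": "apply_moves", "kwargs": {
  "targets": [
    [0,0,0,25,0,0,0],
    [0,0,0,50,0,0,0],
    [0,0,0,75,0,0,0],
    [0,0,0,100,0,0,0],
    [0,0,0,122,0,0,0]
  ]
}}

```text
t: 11.15
ee_pos: [0.4634, -0.2384, 0.3014]
orientation: [[-0.163, 0.987, 0.002], [0.987, 0.163, -0.0], [-0.0, 0.002, -1.0]]
wrist_force: [0.0, 0.2, -0.9]
opening: 0.0142
grasp_force: 30.0
```

Call:
{"fn": "apply_moves", "kwargs": {
  "targets": [
    [0,16,36,0,0,0,0],
    [0,32,72,0,0,0,0],
    [0,48,108,0,0,0,0],
    [0,64,144,0,0,0,0],
    [0,80,180,0,0,0,0]
  ]
}}

```text
t: 11.65
ee_pos: [0.5438, -0.0568, 0.3003]
orientation: [[-0.163, 0.987, 0.001], [0.987, 0.163, 0.001], [0.0, 0.001, -1.0]]
wrist_force: [0.6, -1.1, 0.1]
opening: 0.0137
grasp_force: 30.0
```

Call:
{"fn": "apply_moves", "kwargs": {
  "targets": [
    [0,16,36,0,0,0,0],
    [0,32,72,0,0,0,0],
    [0,48,108,0,0,0,0],
    [0,64,144,0,0,0,0],
    [0,80,180,0,0,0,0]
  ]
}}

```text
t: 12.15
ee_pos: [0.6238, 0.1234, 0.3001]
orientation: [[-0.163, 0.987, 0.001], [0.987, 0.163, 0.0], [0.0, 0.001, -1.0]]
wrist_force: [-0.1, -0.7, -0.2]
opening: 0.0136
grasp_force: 30.0
```

Call:
{"fn": "apply_moves", "kwargs": {
  "targets": [
    [0,16,36,0,0,0,0],
    [0,32,72,0,0,0,0],
    [0,40,88,0,0,0,0],
    [0,40,88,0,0,0,0],
    [0,40,88,0,0,0,0]
  ]
}}

```text
t: 12.65
ee_pos: [0.6632, 0.209, 0.2995]
orientation: [[-0.163, 0.987, -0.0], [0.987, 0.163, -0.001], [-0.001, -0.0, -1.0]]
wrist_force: [0.2, -0.5, 0.2]
opening: 0.0139
grasp_force: 30.0
```

```bash
python3 look.py f wrist; python3 - <<'E'
from h import *
f=dict(np.load("w_f.npz")); a=np.linspace(0,2*np.pi,60); q=proj(f,np.c_[.6625+.035*np.cos(a),.2125+.035*np.sin(a),0*a+.085]); print("pred mouth",q.min(0),q.max(0), proj(f,[.6634,.2117,.196]))
cv2.imwrite("pics/f2.png",cv2.resize(f["img"][100:260,180:380,::-1],None,fx=3,fy=3))
E
```

```text
t 12.65 ee [0.6632 0.209  0.2995] open 0.0139 gf 29.999715057201684 F [ 0.2 -0.5  0.2]
pred mouth [242.69010998 144.63219324] [314.54564682 215.63394873] [[279.09964498 210.14229485]]
```

View pics/f2.png

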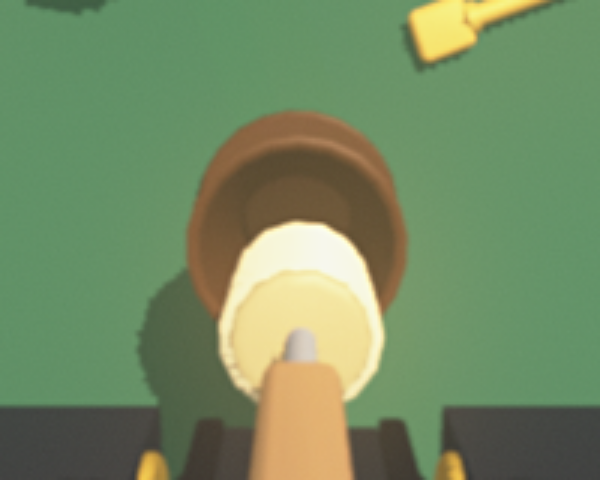

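The brush sits over the holder mouth, with the mouth's mid column at 297 and the brush at 301. Lowering it now.

Call:
{"fn": "apply_moves", "kwargs": {
  "targets": [
    [0,0,1,-25,0,0,0],
    [0,0,1,-50,0,0,0],
    [0,0,1,-75,0,0,0],
    [0,0,1,-100,0,0,0],
    [0,0,1,-120,0,0,0]
  ]
}}

```text
t: 13.2
ee_pos: [0.6628, 0.2083, 0.1789]
orientation: [[-0.161, 0.987, -0.001], [0.987, 0.161, -0.001], [-0.001, -0.001, -1.0]]
wrist_force: [-0.0, 0.4, -0.9]
opening: 0.0138
grasp_force: 30.0
```

Call:
{"fn": "apply_moves", "kwargs": {
  "targets": [
    [0,0,0,-1,0,0,0],
    [0,0,0,-2,0,0,0],
    [0,0,0,-2,0,0,0]
  ]
}}

```text
t: 13.5
ee_pos: [0.6641, 0.2101, 0.1792]
orientation: [[-0.162, 0.987, 0.002], [0.987, 0.162, 0.001], [0.0, 0.002, -1.0]]
wrist_force: [-0.6, -0.5, -0.7]
opening: 0.0138
grasp_force: 30.0
```

Call:
{"fn": "apply_moves", "kwargs": {
  "targets": [
    [0.5,0,0,0,0,0,0],
    [0.5,0,0,0,0,0,0],
    [0.5,0,0,0,0,0,0],
    [0.5,0,0,0,0,0,0],
    [0.5,0,0,0,0,0,0]
  ]
}}

```text
t: 14.0
ee_pos: [0.6634, 0.2109, 0.1777]
orientation: [[-0.163, 0.987, 0.0], [0.987, 0.163, 0.0], [0.0, 0.0, -1.0]]
wrist_force: [-0.9, -0.3, -0.7]
opening: 0.0411
grasp_force: 0.0
```

Call:
{"fn": "apply_moves", "kwargs": {
  "targets": [
    [0.5,0,0,20,0,0,0],
    [0.5,0,0,50,0,0,0],
    [0.5,0,0,80,0,0,0],
    [0.5,0,0,110,0,0,0],
    [0.5,0,0,150,0,0,0]
  ]
}}

```text
t: 14.5
ee_pos: [0.6625, 0.2107, 0.3274]
orientation: [[-0.163, 0.987, -0.003], [0.987, 0.163, -0.001], [-0.0, -0.003, -1.0]]
wrist_force: [1.0, 0.6, -0.7]
opening: 0.0435
grasp_force: 0.0
```

```bash
python3 look.py g scene top; python3 - <<'E'
from h import *
f=dict(np.load("s_g.npz")); H=hsv(f); h,S,V=[H[...,i].astype(int) for i in range(3)]
w=(h>8)&(h<20)&(S>90)&(V>130); m=np.zeros_like(w); m[180:300,290:350]=1
for b in blobs(w&m,100): print(b.min(0),b.max(0),cv2.minAreaRect(b)[:],onplane(f,b[b[:,1].argmin()],.21))
g=dict(np.load("scene0.npz")); print(np.abs(f["img"][180:340,270:370].astype(int)-g["img"][180:340,270:370]).mean())
E
```

```text
t 14.5 ee [0.6625 0.2107 0.3274] open 0.0435 gf 0.0 F [ 1.   0.6 -0.7]
white [369. 232.] 793.0 [ 0.4631 -0.237 ] 0.031 0.0007
white [252. 225.] 645.5 [0.4729 0.0343] 0.031 0.0006
white [159. 225.] 922.0 [0.4672 0.2567] 0.031 0.001
white [113. 177.] 1045.5 [0.5806 0.3718] 0.031 0.0011
white [110. 140.] 813.0 [0.6585 0.386 ] 0.031 0.0047
white [87. 73.] 358.5 [0.8111 0.4565] 0.031 0.0311
white [48. 23.] 303.5 [0.9723 0.537 ] 0.031 0.0059
white [ 9. 27.] 683.0 [0.9499 0.62  ] 0.031 0.0089
nongreen [332. 282.] [ 0.3402 -0.1572] 0.0449 0.0006
nongreen [365. 233.] [ 0.4634 -0.2401] 0.0419 0.0044
nongreen [253. 227.] [0.471  0.0387] 0.036 0.0015
nongreen [159. 225.] [0.4665 0.2694] 0.043 0.005
nongreen [113. 177.] [0.5846 0.3878] 0.0471 0.0073
nongreen [457. 167.] [ 0.6269 -0.4561] 0.0727 0.0088
nongreen [110. 140.] [0.678  0.4032] 0.0453 0.0127
nongreen [ 9. 27.] [0.9749 0.6227] 0.0744 0.0124
[302 274] [324 287] ((313.0, 280.5), (22.0, 13.0), -0.0) [[0.76010732 0.31341461]]
[309 207] [326 260] ((317.33978271484375, 233.544189453125), (15.347179412841797, 53.08442306518555), 3.012787342071533) [[0.65396954 0.19217448]]
6.82825
```

The brush stands in its holder and all pots are unmoved. Now pot1.

Call:
{"fn": "apply_moves", "kwargs": {
  "targets": [
    [1,-38,-35,0,0,0,0],
    [1,-76,-70,0,0,0,0],
    [1,-114,-105,0,0,0,0],
    [1,-152,-140,0,0,0,0],
    [1,-189,-177,0,0,0,0]
  ]
}}

```text
t: 15.1
ee_pos: [0.4789, 0.0389, 0.327]
orientation: [[-0.164, 0.987, -0.001], [0.987, 0.164, 0.0], [0.0, -0.001, -1.0]]
wrist_force: [0.2, -1.2, 1.4]
opening: 0.0757
grasp_force: 0.0
```

Call:
{"fn": "apply_moves", "kwargs": {
  "targets": [
    [1,0,0,-30,0,0,0],
    [1,0,0,-60,0,0,0],
    [1,0,0,-100,0,0,0],
    [1,0,0,-150,0,0,0],
    [1,0,0,-150,0,0,0]
  ]
}}

```text
t: 15.6
ee_pos: [0.4759, 0.0395, 0.1725]
orientation: [[-0.163, 0.987, -0.013], [0.987, 0.163, -0.004], [-0.002, -0.013, -1.0]]
wrist_force: [-0.9, 0.2, -0.7]
opening: 0.0872
grasp_force: 0.0
```

Call:
{"fn": "apply_moves", "kwargs": {
  "targets": [
    [1,0,0,0,0,0,0],
    [1,0,0,0,0,0,0]
  ]
}}

```text
t: 15.8
ee_pos: [0.4825, 0.0402, 0.1798]
orientation: [[-0.163, 0.987, 0.004], [0.987, 0.163, 0.001], [0.0, 0.004, -1.0]]
wrist_force: [-0.0, 0.4, 1.1]
opening: 0.0868
grasp_force: 0.0
```

```bash
python3 rim.py .095; python3 - <<'E'
from h import *
f=dict(np.load("w_r.npz")); a=np.linspace(0,2*np.pi,60)
for y in(.034,.037): q=proj(f,np.c_[.4735+.031*np.cos(a),y+.031*np.sin(a),0*a+.095]); print("pred rim",q.min(0),q.max(0))
E
```

```text
15.8 [0.4825 0.0402 0.1798] 0.0868 0.0
[217 163] [313 229] lateral mid @z [[0.47463469 0.03927431]] widths [0.06136601 0.04743806]
pred rim [213.67051161 180.82691311] [310.25778029 273.32630522]
pred rim [214.23199089 176.10701386] [311.10979222 269.16402962]
```

Call:
{"fn": "apply_moves", "kwargs": {
  "targets": [
    [1,-8,-6,0,0,0,0],
    [1,-8,-6,-30,0,0,0],
    [1,-8,-6,-60,0,0,0],
    [1,-8,-6,-90,0,0,0],
    [1,-8,-6,-106,0,0,0]
  ]
}}

```text
t: 16.35
ee_pos: [0.4718, 0.0339, 0.0709]
orientation: [[-0.163, 0.987, -0.001], [0.987, 0.163, 0.0], [0.0, -0.001, -1.0]]
wrist_force: [0.0, 0.0, 0.1]
opening: 0.087
grasp_force: 0.0
```

Call:
{"fn": "apply_moves", "kwargs": {
  "targets": [
    [1,0,0,0,0,0,0],
    [1,0,0,0,0,0,0],
    [0.5,0,0,0,0,0,0],
    [0.5,0,0,0,0,0,0],
    [0.5,0,0,0,0,0,0]
  ]
}}

```text
t: 16.85
ee_pos: [0.4733, 0.0343, 0.0724]
orientation: [[-0.164, 0.987, 0.002], [0.987, 0.164, 0.001], [0.0, 0.002, -1.0]]
wrist_force: [0.6, 0.2, -0.4]
opening: 0.0708
grasp_force: 0.0
```

Call:
{"fn": "apply_moves", "kwargs": {
  "targets": [
    [0.5,0,0,0,0,0,0],
    [0.5,0,0,0,0,0,0]
  ]
}}

```text
t: 17.05
ee_pos: [0.4732, 0.0342, 0.072]
orientation: [[-0.163, 0.987, 0.001], [0.987, 0.163, 0.0], [0.0, 0.001, -1.0]]
wrist_force: [0.4, -0.9, 2.8]
opening: 0.0601
grasp_force: 30.0
```

Call:
{"fn": "apply_moves", "kwargs": {
  "targets": [
    [0.5,0,0,15,0,0,0],
    [0.5,0,0,35,0,0,0],
    [0.5,0,0,60,0,0,0],
    [0.5,33,-19,60,0,0,0],
    [0.5,66,-38,60,0,0,0]
  ]
}}

```text
t: 17.55
ee_pos: [0.5393, -0.0031, 0.1323]
orientation: [[-0.166, 0.986, 0.001], [0.986, 0.166, 0.002], [0.001, 0.001, -1.0]]
wrist_force: [0.8, -0.0, -1.7]
opening: 0.0602
grasp_force: 30.0
```

Call:
{"fn": "apply_moves", "kwargs": {
  "targets": [
    [0.5,33,-19,0,0,0,0],
    [0.5,66,-38,0,0,0,0],
    [0.5,97,-56,0,0,0,0],
    [0.5,97,-56,0,0,0,0],
    [0.5,97,-56,0,0,0,0]
  ]
}}

```text
t: 18.05
ee_pos: [0.6351, -0.0604, 0.1305]
orientation: [[-0.162, 0.987, -0.002], [0.987, 0.162, -0.0], [0.0, -0.002, -1.0]]
wrist_force: [-0.6, -0.1, -1.9]
opening: 0.0602
grasp_force: 30.0
```

```bash
python3 look.py i scene wrist top | grep -v nong
```

```text
t 18.05 ee [ 0.6351 -0.0604  0.1305] open 0.0602 gf 29.998552960405505 F [-0.6 -0.1 -1.9]
white [369. 232.] 804.0 [ 0.4629 -0.2372] 0.031 0.0009
white [159. 225.] 923.5 [0.467  0.2564] 0.031 0.001
white [113. 177.] 1049.5 [0.5807 0.3719] 0.031 0.0013
white [244. 222.] 17514.5 [0.313  0.1583] 0.031 0.1006
```

View pics/scene_i.png

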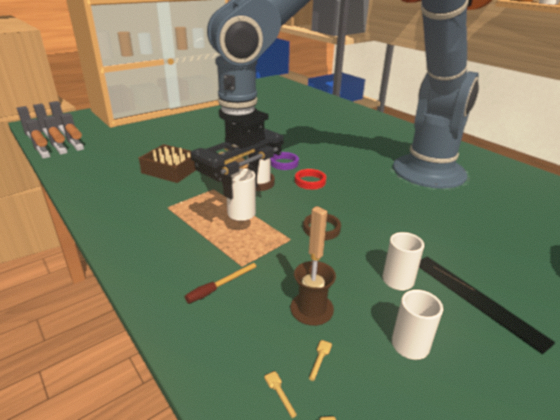

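The scene picture shows pot1 (240,195) upright above the mat and its ring left behind at (321,225). The brush is upright at (317,240). I'll set the pot down.

Call:
{"fn": "apply_moves", "kwargs": {
  "targets": [
    [0.5,0,0,-20,0,0,0],
    [0.5,0,0,-40,0,0,0],
    [0.5,0,0,-50,0,0,0],
    [0.5,0,0,-55,0,0,0],
    [0.5,0,0,-56,0,0,0]
  ]
}}

```text
t: 18.7
ee_pos: [0.6354, -0.0595, 0.0754]
orientation: [[-0.164, 0.987, -0.0], [0.987, 0.164, 0.0], [0.0, -0.0, -1.0]]
wrist_force: [0.0, -0.1, -1.7]
opening: 0.0604
grasp_force: 30.0
```

Call:
{"fn": "apply_moves", "kwargs": {
  "targets": [
    [0.5,0,0,0,0,0,0],
    [0.5,0,0,0,0,0,0],
    [0.5,0,0,0,0,0,0]
  ]
}}

```text
t: 19.0
ee_pos: [0.6362, -0.06, 0.0763]
orientation: [[-0.163, 0.987, 0.001], [0.987, 0.163, 0.0], [-0.0, 0.001, -1.0]]
wrist_force: [-0.9, 0.5, -2.3]
opening: 0.0606
grasp_force: 30.0
```

Call:
{"fn": "apply_moves", "kwargs": {
  "targets": [
    [0.5,0,0,-1,0,0,0],
    [0.5,0,0,-1,0,0,0],
    [1,0,0,-1,0,0,0],
    [1,0,0,-1,0,0,0],
    [1,0,0,-1,0,0,0]
  ]
}}

```text
t: 19.5
ee_pos: [0.6358, -0.06, 0.0747]
orientation: [[-0.163, 0.987, 0.0], [0.987, 0.163, 0.0], [-0.0, 0.0, -1.0]]
wrist_force: [0.6, -0.0, 0.2]
opening: 0.0767
grasp_force: 0.0
```

Call:
{"fn": "apply_moves", "kwargs": {
  "targets": [
    [1,0,0,0,0,0,0],
    [1,0,0,20,0,0,0],
    [1,0,0,50,0,0,0],
    [1,0,0,80,0,0,0],
    [1,0,0,115,0,0,0]
  ]
}}

```text
t: 20.0
ee_pos: [0.6351, -0.0599, 0.19]
orientation: [[-0.163, 0.987, -0.002], [0.987, 0.163, -0.0], [0.0, -0.002, -1.0]]
wrist_force: [-0.2, 0.4, 0.7]
opening: 0.0865
grasp_force: 0.0
```

Call:
{"fn": "apply_moves", "kwargs": {
  "targets": [
    [1,-34,-35,0,0,0,0],
    [1,-68,-70,0,0,0,0],
    [1,-102,-105,0,0,0,0],
    [1,-136,-140,0,0,0,0],
    [1,-160,-165,0,0,0,0]
  ]
}}

```text
t: 20.5
ee_pos: [0.4729, -0.2274, 0.1899]
orientation: [[-0.16, 0.987, -0.0], [0.987, 0.16, -0.0], [-0.0, -0.0, -1.0]]
wrist_force: [-0.1, -0.5, -0.1]
opening: 0.0867
grasp_force: 0.0
```

Call:
{"fn": "apply_moves", "kwargs": {
  "targets": [
    [1,-12,-12,0,0,0,0],
    [1,-12,-12,0,0,0,0],
    [1,-12,-12,0,0,0,0]
  ]
}}

```text
t: 20.8
ee_pos: [0.4651, -0.2357, 0.1896]
orientation: [[-0.165, 0.986, 0.001], [0.986, 0.165, 0.001], [0.0, 0.001, -1.0]]
wrist_force: [1.0, 0.4, -0.9]
opening: 0.0873
grasp_force: 0.0
```

```bash
python3 rim.py .095; python3 look.py j top; python3 - <<'E'
from h import *
f=dict(np.load("w_r.npz")); a=np.linspace(0,2*np.pi,60)
q=proj(f,np.c_[.463+.031*np.cos(a),-.237+.031*np.sin(a),0*a+.095]); print("pred rim",q.min(0),q.max(0))
E
```

```text
20.8 [ 0.4651 -0.2357  0.1896] 0.0873 0.0
[233 156] [325 229] lateral mid @z [[ 0.46516707 -0.2311763 ]] widths [0.06139976 0.05337108]
t 20.85 ee [ 0.4655 -0.2352  0.1895] open 0.0873 gf 0.0 F [ 0.8 -0.2 -0.3]
white [159. 225.] 913.0 [0.4671 0.2565] 0.031 0.001
white [370. 235.] 779.5 [ 0.448  -0.2286] 0.031 0.0089
white [424. 278.] 12034.5 [ 0.3558 -0.4429] 0.031 0.0626
white [113. 177.] 1042.5 [0.5808 0.3718] 0.031 0.0013
white [295. 156.] 660.5 [ 0.6355 -0.0596] 0.031 0.0005
nongreen [332. 282.] [ 0.3402 -0.1572] 0.0449 0.0007
nongreen [159. 225.] [0.4666 0.2693] 0.0427 0.005
nongreen [367. 237.] [ 0.464  -0.2366] 0.0418 0.0069
nongreen [255. 225.] [0.4727 0.0331] 0.0397 0.0008
nongreen [113. 177.] [0.5847 0.3879] 0.0471 0.0072
nongreen [295. 156.] [ 0.6461 -0.0607] 0.0358 0.0019
nongreen [428. 249.] [ 0.3769 -0.3963] 0.1542 0.0459
pred rim [227.7447231  172.57048102] [320.95389055 262.41397192]
```

Call:
{"fn": "apply_moves", "kwargs": {
  "targets": [
    [1,0,-2,-25,0,0,0],
    [1,0,-2,-50,0,0,0],
    [1,0,-2,-75,0,0,0],
    [1,0,-2,-100,0,0,0],
    [1,0,-2,-117,0,0,0]
  ]
}}

```text
t: 21.4
ee_pos: [0.4646, -0.2368, 0.0705]
orientation: [[-0.167, 0.986, -0.002], [0.986, 0.167, 0.001], [0.001, -0.002, -1.0]]
wrist_force: [0.2, 0.5, 0.8]
opening: 0.0872
grasp_force: 0.0
```

Call:
{"fn": "apply_moves", "kwargs": {
  "targets": [
    [1,0,0,0,0,0,0],
    [1,0,0,0,0,0,0],
    [0.5,0,0,0,0,0,0],
    [0.5,0,0,0,0,0,0],
    [0.5,0,0,0,0,0,0]
  ]
}}

```text
t: 21.9
ee_pos: [0.4643, -0.239, 0.0734]
orientation: [[-0.164, 0.987, 0.002], [0.987, 0.164, -0.0], [-0.001, 0.002, -1.0]]
wrist_force: [0.3, -0.6, 0.0]
opening: 0.0702
grasp_force: 0.0
```

Call:
{"fn": "apply_moves", "kwargs": {
  "targets": [
    [0.5,0,0,0,0,0,0],
    [0.5,0,0,0,0,0,0]
  ]
}}

```text
t: 22.1
ee_pos: [0.4643, -0.239, 0.0731]
orientation: [[-0.163, 0.987, 0.001], [0.987, 0.163, -0.0], [-0.0, 0.001, -1.0]]
wrist_force: [0.6, 0.1, 2.1]
opening: 0.0615
grasp_force: 29.5
```

Lift pot2 and carry it to (0.647, -0.180): shift (+183, +59).

Call:
{"fn": "apply_moves", "kwargs": {
  "targets": [
    [0.5,0,0,15,0,0,0],
    [0.5,0,0,35,0,0,0],
    [0.5,0,0,60,0,0,0],
    [0.5,36,12,60,0,0,0],
    [0.5,72,24,60,0,0,0]
  ]
}}

```text
t: 22.6
ee_pos: [0.5359, -0.2153, 0.1335]
orientation: [[-0.161, 0.987, 0.001], [0.987, 0.161, 0.0], [0.0, 0.001, -1.0]]
wrist_force: [0.6, -0.7, -2.6]
opening: 0.0612
grasp_force: 29.6
```

Call:
{"fn": "apply_moves", "kwargs": {
  "targets": [
    [0.5,37,12,0,0,0,0],
    [0.5,74,24,0,0,0,0],
    [0.5,111,35,0,0,0,0],
    [0.5,111,35,0,0,0,0],
    [0.5,111,35,0,0,0,0]
  ]
}}

```text
t: 23.1
ee_pos: [0.6465, -0.1791, 0.1313]
orientation: [[-0.165, 0.986, -0.002], [0.986, 0.165, 0.0], [0.0, -0.002, -1.0]]
wrist_force: [-1.1, -0.6, -2.4]
opening: 0.0615
grasp_force: 29.6
```

Call:
{"fn": "apply_moves", "kwargs": {
  "targets": [
    [0.5,0,0,-20,0,0,0],
    [0.5,0,0,-40,0,0,0],
    [0.5,0,0,-50,0,0,0],
    [0.5,0,0,-54,0,0,0],
    [0.5,0,0,-54,0,0,0]
  ]
}}

```text
t: 23.6
ee_pos: [0.6461, -0.1804, 0.0784]
orientation: [[-0.162, 0.987, -0.001], [0.987, 0.162, 0.0], [0.0, -0.001, -1.0]]
wrist_force: [-0.9, -0.3, -1.4]
opening: 0.0615
grasp_force: 29.6
```

Call:
{"fn": "apply_moves", "kwargs": {
  "targets": [
    [0.5,0,0,0,0,0,0],
    [0.5,0,0,0,0,0,0]
  ]
}}

```text
t: 23.8
ee_pos: [0.6473, -0.1802, 0.0796]
orientation: [[-0.163, 0.987, 0.002], [0.987, 0.163, -0.0], [-0.001, 0.002, -1.0]]
wrist_force: [0.6, -0.0, -2.4]
opening: 0.0614
grasp_force: 29.6
```

Call:
{"fn": "apply_moves", "kwargs": {
  "targets": [
    [0.5,0,0,-2,0,0,0],
    [0.5,0,0,-4,0,0,0],
    [0.5,0,0,-4,0,0,0],
    [1,0,0,-4,0,0,0],
    [1,0,0,-4,0,0,0]
  ]
}}

```text
t: 24.3
ee_pos: [0.6472, -0.18, 0.075]
orientation: [[-0.163, 0.987, 0.001], [0.987, 0.163, -0.0], [-0.0, 0.001, -1.0]]
wrist_force: [-0.9, -0.0, -0.2]
opening: 0.0703
grasp_force: 0.0
```

Call:
{"fn": "apply_moves", "kwargs": {
  "targets": [
    [1,0,0,0,0,0,0],
    [1,0,0,0,0,0,0],
    [1,0,0,30,0,0,0],
    [1,0,0,70,0,0,0],
    [1,0,0,115,0,0,0]
  ]
}}

```text
t: 24.8
ee_pos: [0.6459, -0.1796, 0.1895]
orientation: [[-0.163, 0.987, -0.003], [0.987, 0.163, 0.0], [0.001, -0.003, -1.0]]
wrist_force: [0.3, 0.2, 0.4]
opening: 0.087
grasp_force: 0.0
```

Call:
{"fn": "apply_moves", "kwargs": {
  "targets": [
    [1,-15,40,0,0,0,0],
    [1,-30,80,0,0,0,0],
    [1,-45,120,0,0,0,0],
    [1,-60,160,0,0,0,0],
    [1,-75,200,0,0,0,0]
  ]
}}

```text
t: 25.3
ee_pos: [0.5709, 0.0216, 0.1896]
orientation: [[-0.163, 0.987, 0.0], [0.987, 0.163, 0.0], [0.0, 0.0, -1.0]]
wrist_force: [1.0, 0.7, -0.7]
opening: 0.0866
grasp_force: 0.0
```

```bash
python3 look.py k top scene; cat > ringm.py <<'E'
import sys
from h import *
f=dict(np.load(sys.argv[1])); H=hsv(f); h,S,V=[H[...,i].astype(int) for i in range(3)]; im=f["img"].astype(int)
br=(im[...,0]>im[...,1]+8)&(V<150)&(S>60); br[350:]=0
for b in blobs(br,250): print("brown",b.mean(0).round(),b.min(0),b.max(0),*[np.round(v,4) for v in fitc(onplane(f,b,.02))])
E
python3 ringm.py t_k.npz
```

```text
t 25.3 ee [0.5709 0.0216 0.1896] open 0.0866 gf 0.0 F [ 1.   0.7 -0.7]
white [113. 177.] 1044.5 [0.5807 0.3718] 0.031 0.0013
white [295. 156.] 664.5 [ 0.6359 -0.0596] 0.031 0.0006
white [345. 153.] 728.5 [ 0.6461 -0.1764] 0.031 0.0005
white [201. 224.] 16129.0 [0.3945 0.2391] 0.031 0.126
nongreen [332. 282.] [ 0.3402 -0.1572] 0.0449 0.0006
nongreen [113. 177.] [0.5847 0.3878] 0.0471 0.0073
nongreen [295. 156.] [ 0.6462 -0.0608] 0.0361 0.002
nongreen [345. 153.] [ 0.6554 -0.1832] 0.0382 0.0029
nongreen [457. 166.] [ 0.6274 -0.4562] 0.0728 0.0086
nongreen [197. 218.] [0.4932 0.1617] 0.1899 0.0661
brown [364. 232.] [347 215] [382 250] [ 0.4627 -0.2341] 0.0422 0.0006
brown [457. 167.] [420 134] [494 198] [ 0.6274 -0.4563] 0.0752 0.0087
brown [175. 141.] [160 126] [191 159] [0.6754 0.2311] 0.0355 0.0068
brown [523.  22.] [487   0] [559  46] [ 0.992  -0.6105] 0.0783 0.0117
brown [450.  17.] [434   0] [464  35] [ 1.0044 -0.4368] 0.0419 0.0051
brown [404.  14.] [392   0] [413  28] [ 1.0122 -0.3181] 0.0295 0.0058
brown [281.   6.] [249   0] [311  16] [ 1.0259 -0.0207] 0.0479 0.0193
```

Both pots stand on the mat, at (0.636,-0.060) and (0.646,-0.178). The rings are wider (88 mm) than the gripper opens (87 mm), so I'll grip each ring by its wall on the +y side, with the tool turned to close along y.

Call:
{"fn": "apply_moves", "kwargs": {
  "targets": [
    [1,-12,-22,0,0,0,0.14],
    [1,-24,-44,0,0,0,0.28],
    [1,-36,-66,0,0,0,0.42],
    [1,-48,-88,0,0,0,0.56],
    [1,-60,-110,0,0,0,0.7]
  ]
}}

```text
t: 25.9
ee_pos: [0.5112, -0.0916, 0.1897]
orientation: [[-0.764, 0.646, 0.0], [0.646, 0.764, -0.0], [-0.001, -0.0, -1.0]]
wrist_force: [0.4, 0.7, -0.7]
opening: 0.0871
grasp_force: 0.0
```

Call:
{"fn": "apply_moves", "kwargs": {
  "targets": [
    [1,-10,-22,0,0,0,0.14],
    [1,-20,-44,0,0,0,0.28],
    [1,-30,-66,0,0,0,0.42],
    [1,-40,-88,0,0,0,0.56],
    [1,-48,-108,0,0,0,0.7]
  ]
}}

```text
t: 26.4
ee_pos: [0.4629, -0.1999, 0.1897]
orientation: [[-1.0, 0.003, 0.0], [0.003, 1.0, -0.0], [-0.0, -0.0, -1.0]]
wrist_force: [0.5, -1.4, 0.1]
opening: 0.0871
grasp_force: 0.0
```

Call:
{"fn": "apply_moves", "kwargs": {
  "targets": [
    [0.45,0,0,0,0,0,0],
    [0.45,0,0,0,0,0,0],
    [0.45,0,0,0,0,0,0]
  ]
}}

```text
t: 26.7
ee_pos: [0.4642, -0.197, 0.1895]
orientation: [[-1.0, 0.007, 0.0], [0.007, 1.0, 0.0], [-0.0, 0.0, -1.0]]
wrist_force: [0.1, 0.4, 0.6]
opening: 0.0704
grasp_force: 0.0
```

```bash
python3 -c "
from rig import manip
s=manip.get_state();print(s['joint_pos'].round(2))"; python3 look.py l top wrist|head -1; python3 ringm.py t_l.npz; python3 ringm.py w_l.npz; python3 - <<'E'
from h import *
f=dict(np.load("w_l.npz")); a=np.linspace(0,2*np.pi,90); q=proj(f,np.c_[.463+.044*np.cos(a),-.2355+.044*np.sin(a),0*a+.02]); print("pred",q.min(0),q.max(0),f["pose"].round(3)[:3,3])
E
```

```text
[-0.    0.25  0.38  2.01 -0.12  0.9   2.01]
t 26.7 ee [ 0.4642 -0.197   0.1895] open 0.0704 gf 0.0 F [0.1 0.4 0.6]
brown [254. 225.] [237 208] [272 243] [0.4729 0.0335] 0.0423 0.0008
brown [457. 167.] [420 134] [494 198] [ 0.6274 -0.4564] 0.0752 0.0087
brown [180. 144.] [159 125] [202 164] [0.6664 0.219 ] 0.0478 0.0061
brown [522.  22.] [474   0] [559  46] [ 0.994  -0.6046] 0.0887 0.0153
brown [450.  16.] [427   0] [471  35] [ 1.0039 -0.4363] 0.0539 0.0061
brown [409.  13.] [390   0] [422  29] [ 1.0087 -0.3282] 0.0385 0.0054
brown [335.   8.] [322   0] [352  20] [ 1.0199 -0.161 ] 0.0307 0.0053
brown [276.   6.] [236   0] [311  16] [ 1.2529 -0.012 ] 0.2411 0.013
brown [372. 340.] [195 301] [559 348] [2900.8804   61.0824] 2900.915 0.0077
brown [451. 284.] [433 250] [465 318] [ 0.5522 -0.0538] 0.0264 0.0064
brown [ 70. 267.] [  0 236] [131 318] [ 0.5281 -0.3881] 0.0436 0.0128
brown [512. 190.] [485 152] [559 235] [0.4689 0.0208] 0.0375 0.003
brown [242. 191.] [186 143] [285 241] [ 0.4648 -0.2348] 0.0427 0.0006
brown [23. 36.] [ 0 26] [45 43] [ 0.2075 -0.4321] 0.1362 0.002
pred [183.283594  139.7314667] [285.962444  240.4359204] [ 0.399 -0.197  0.334]
```

Ring2 is at (0.4645,-0.235), and the two cameras agree. I'll go down onto its +y wall.

Call:
{"fn": "apply_moves", "kwargs": {
  "targets": [
    [0.45,0,1,-30,0,0,0],
    [0.45,0,1,-65,0,0,0],
    [0.45,0,1,-100,0,0,0],
    [0.45,0,1,-130,0,0,0],
    [0.45,0,1,-130,0,0,0]
  ]
}}

```text
t: 27.3
ee_pos: [0.4614, -0.1949, 0.0563]
orientation: [[-1.0, 0.006, -0.008], [0.006, 1.0, 0.002], [0.008, 0.002, -1.0]]
wrist_force: [-0.4, 0.7, -0.2]
opening: 0.0396
grasp_force: 0.0
```

Call:
{"fn": "apply_moves", "kwargs": {
  "targets": [
    [0.45,0,0,-10,0,0,0],
    [0.45,0,0,-20,0,0,0],
    [0.45,0,0,-32,0,0,0],
    [0.45,0,0,-32,0,0,0],
    [0.45,0,0,-32,0,0,0]
  ]
}}

```text
t: 27.8
ee_pos: [0.4638, -0.197, 0.0276]
orientation: [[-1.0, 0.007, -0.0], [0.007, 1.0, 0.0], [0.0, 0.0, -1.0]]
wrist_force: [-0.0, 0.1, 0.8]
opening: 0.0392
grasp_force: 0.0
```

Call:
{"fn": "apply_moves", "kwargs": {
  "targets": [
    [0,0,0,0,0,0,0],
    [0,0,0,0,0,0,0],
    [0,0,0,0,0,0,0],
    [0,0,0,0,0,0,0],
    [0,0,0,0,0,0,0]
  ]
}}

```text
t: 28.3
ee_pos: [0.4639, -0.1969, 0.0277]
orientation: [[-1.0, 0.007, 0.0], [0.007, 1.0, 0.0], [-0.0, 0.0, -1.0]]
wrist_force: [0.1, -0.0, 1.3]
opening: 0.0083
grasp_force: 29.6
```

Call:
{"fn": "apply_moves", "kwargs": {
  "targets": [
    [0,0,0,0,0,0,0],
    [0,0,0,0,0,0,0]
  ]
}}

```text
t: 28.5
ee_pos: [0.4638, -0.1969, 0.0277]
orientation: [[-1.0, 0.007, 0.0], [0.007, 1.0, 0.0], [-0.0, 0.0, -1.0]]
wrist_force: [0.4, -0.1, 1.4]
opening: 0.0087
grasp_force: 29.6
```

Call:
{"fn": "apply_moves", "kwargs": {
  "targets": [
    [0,0,0,15,0,0,0],
    [0,0,0,40,0,0,0],
    [0,0,0,60,0,0,0],
    [0,4,-33,60,0,0,0],
    [0,8,-66,60,0,0,0]
  ]
}}

```text
t: 29.0
ee_pos: [0.4724, -0.2626, 0.0881]
orientation: [[-1.0, 0.004, 0.001], [0.004, 1.0, 0.0], [-0.001, 0.0, -1.0]]
wrist_force: [-0.4, -0.3, -2.2]
opening: 0.0086
grasp_force: 29.6
```

Call:
{"fn": "apply_moves", "kwargs": {
  "targets": [
    [0,4,-33,0,0,0,0],
    [0,8,-66,0,0,0,0],
    [0,11,-92,0,0,0,0],
    [0,11,-92,0,0,0,0],
    [0,11,-92,0,0,0,0]
  ]
}}

```text
t: 29.5
ee_pos: [0.482, -0.3549, 0.0869]
orientation: [[-1.0, 0.008, -0.001], [0.008, 1.0, 0.001], [0.001, 0.001, -1.0]]
wrist_force: [0.8, 0.7, -1.1]
opening: 0.0083
grasp_force: 29.6
```

```bash
python3 look.py m top wrist scene|head -1; python3 ringm.py w_m.npz; python3 - <<'E'
from h import *
f=dict(np.load("w_m.npz")); t=dict(np.load("t_m.npz"))
a=np.linspace(0,2*np.pi,90); q=proj(f,np.c_[.4827+.044*np.cos(a),-.394+.044*np.sin(a),0*a+.08]); print("pred ring",q.min(0),q.max(0))
th=np.radians(-11.7);R=np.array([[np.cos(th),-np.sin(th)],[np.sin(th),np.cos(th)]])
c=np.array([(1,1),(1,-1),(-1,-1),(-1,1)])*.065@R.T+[.4827,-.394]
im=f["img"][:,:,::-1].copy(); q=proj(f,np.c_[c,np.full(4,.012)]); cv2.polylines(im,[q.astype(int)],True,(255,0,0),1)
im2=t["img"][:,:,::-1].copy(); cv2.polylines(im2,[proj(t,np.c_[c,np.full(4,.012)]).astype(int)],True,(255,0,0),1)
cv2.imwrite("pics/m2.png",np.hstack([im[:340,:460],cv2.resize(im2[150:290,370:500],(316,340))]))
E
```

```text
t 29.5 ee [ 0.482  -0.3549  0.0869] open 0.0083 gf 29.64167316618841 F [ 0.8  0.7 -1.1]
brown [252. 346.] [ 40 336] [473 347] [-59.073    0.2133] 59.6376 0.0004
brown [276. 273.] [ 95 167] [459 334] [ 0.5146 -0.3846] 0.0584 0.0216
brown [366.  22.] [324   0] [408  34] [ 0.3318 -0.2963] 0.0435 0.0016
pred ring [ 86.16578485 169.70574357] [288.9081696  358.21487805]
```

View pics/m2.png

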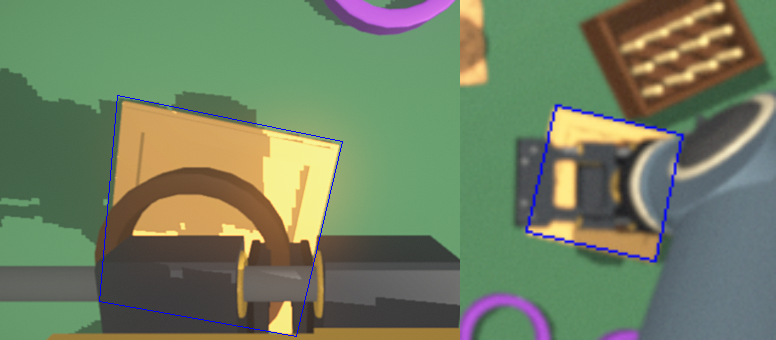

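The tray outline fits its predicted pose in both views. The ring is held flat and centred over it. Lowering.

Call:
{"fn": "apply_moves", "kwargs": {
  "targets": [
    [0,1,0,-20,0,0,0],
    [0,1,0,-40,0,0,0],
    [0,1,0,-48,0,0,0],
    [0,1,0,-52,0,0,0],
    [0,1,0,-52,0,0,0]
  ]
}}

```text
t: 30.15
ee_pos: [0.4838, -0.3545, 0.0355]
orientation: [[-1.0, 0.006, -0.0], [0.006, 1.0, 0.0], [0.0, 0.0, -1.0]]
wrist_force: [-0.5, -0.1, -0.0]
opening: 0.0082
grasp_force: 29.6
```

Call:
{"fn": "apply_moves", "kwargs": {
  "targets": [
    [0,0,0,0,0,0,0],
    [0,0,0,-1,0,0,0],
    [0,0,0,-1,0,0,0],
    [0,0,0,-1,0,0,0]
  ]
}}

```text
t: 30.55
ee_pos: [0.4839, -0.355, 0.0349]
orientation: [[-1.0, 0.007, 0.001], [0.007, 1.0, -0.0], [-0.001, -0.0, -1.0]]
wrist_force: [0.3, -0.4, -1.2]
opening: 0.0082
grasp_force: 29.6
```

Call:
{"fn": "apply_moves", "kwargs": {
  "targets": [
    [0,0,0,-1,0,0,0],
    [0.45,0,0,-1,0,0,0],
    [0.45,0,0,-1,0,0,0],
    [0.45,0,0,-1,0,0,0],
    [0.45,0,0,-1,0,0,0]
  ]
}}

```text
t: 31.05
ee_pos: [0.4838, -0.355, 0.0336]
orientation: [[-1.0, 0.007, 0.0], [0.007, 1.0, -0.0], [-0.0, -0.0, -1.0]]
wrist_force: [0.3, 0.6, -0.3]
opening: 0.0325
grasp_force: 0.0
```

Call:
{"fn": "apply_moves", "kwargs": {
  "targets": [
    [0.45,0,0,10,0,0,0],
    [0.45,0,0,40,0,0,0],
    [0.45,0,0,80,0,0,0],
    [0.45,0,0,120,0,0,0],
    [0.45,0,0,155,0,0,0]
  ]
}}

```text
t: 31.55
ee_pos: [0.4838, -0.3552, 0.1914]
orientation: [[-1.0, 0.007, 0.002], [0.007, 1.0, -0.001], [-0.002, -0.001, -1.0]]
wrist_force: [1.0, 0.0, -0.1]
opening: 0.0395
grasp_force: 0.0
```

Call:
{"fn": "apply_moves", "kwargs": {
  "targets": [
    [0.45,-1,40,0,0,0,0],
    [0.45,-2,80,0,0,0,0],
    [0.45,-3,120,0,0,0,0],
    [0.45,-4,160,0,0,0,0],
    [0.45,-5,200,0,0,0,0]
  ]
}}

```text
t: 32.05
ee_pos: [0.4785, -0.1535, 0.1894]
orientation: [[-1.0, 0.007, 0.001], [0.007, 1.0, 0.0], [-0.001, 0.0, -1.0]]
wrist_force: [0.6, 0.3, 0.1]
opening: 0.039
grasp_force: 0.0
```

Call:
{"fn": "apply_moves", "kwargs": {
  "targets": [
    [0.45,-1,45,0,0,0,0],
    [0.45,-2,90,0,0,0,0],
    [0.45,-3,135,0,0,0,0],
    [0.45,-4,180,0,0,0,0],
    [0.45,-5,225,0,0,0,0]
  ]
}}

```text
t: 32.55
ee_pos: [0.4736, 0.0717, 0.1895]
orientation: [[-1.0, 0.007, 0.001], [0.007, 1.0, 0.0], [-0.001, 0.0, -1.0]]
wrist_force: [1.4, 0.0, 0.4]
opening: 0.0393
grasp_force: 0.0
```

Call:
{"fn": "apply_moves", "kwargs": {
  "targets": [
    [0.45,0,0,0,0,0,0],
    [0.45,0,0,0,0,0,0],
    [0.45,0,0,0,0,0,0]
  ]
}}

```text
t: 32.85
ee_pos: [0.4738, 0.0687, 0.1889]
orientation: [[-1.0, 0.009, 0.0], [0.009, 1.0, -0.0], [-0.0, -0.0, -1.0]]
wrist_force: [0.4, -0.9, 0.2]
opening: 0.0393
grasp_force: 0.0
```

```bash
python3 look.py n top wrist|grep -v nong; python3 ringm.py t_n.npz;  python3 ringm.py w_n.npz
```

```text
t 32.85 ee [0.4738 0.0687 0.1889] open 0.0393 gf 0.0 F [ 0.4 -0.9  0.2]
white [223. 219.] 130.5 [0.5188 0.0786] 0.031 0.0044
white [178. 261.] 9603.0 [0.3762 0.2465] 0.031 0.0792
white [113. 177.] 1039.5 [0.5808 0.3716] 0.031 0.0012
white [295. 156.] 665.5 [ 0.6358 -0.0597] 0.031 0.0006
white [345. 153.] 726.5 [ 0.6461 -0.1765] 0.031 0.0005
brown [388. 289.] [369 271] [406 307] [ 0.3279 -0.2915] 0.044 0.0007
brown [431. 226.] [413 210] [449 243] [ 0.4819 -0.3937] 0.0418 0.0015
brown [457. 167.] [420 134] [494 198] [ 0.6273 -0.4562] 0.0753 0.0087
brown [182. 145.] [160 125] [202 164] [0.6663 0.2214] 0.046 0.0068
brown [522.  23.] [486   0] [559  46] [ 0.9917 -0.6103] 0.0791 0.0117
brown [480.  19.] [475   0] [485  37] [ 0.9944 -0.6952] 0.1883 0.0076
brown [444.  15.] [428   0] [465  35] [ 1.0038 -0.4323] 0.0452 0.0061
brown [404.  14.] [391   0] [414  28] [ 1.0093 -0.3208] 0.0321 0.0046
brown [281.   6.] [248   0] [311  16] [ 1.0266 -0.0208] 0.048 0.0193
brown [300. 343.] [120 302] [554 347] [-9.0421  0.3115] 9.6679 0.0045
brown [242. 193.] [201 153] [282 234] [0.4741 0.0355] 0.0343 0.0012
brown [225. 188.] [191 143] [286 242] [0.4741 0.0355] 0.0425 0.0008
```

Call:
{"fn": "apply_moves", "kwargs": {
  "targets": [
    [0.45,0,5,-30,0,0,0],
    [0.45,0,5,-65,0,0,0],
    [0.45,0,5,-100,0,0,0],
    [0.45,0,5,-130,0,0,0],
    [0.45,0,5,-130,0,0,0]
  ]
}}

```text
t: 33.45
ee_pos: [0.471, 0.0731, 0.0556]
orientation: [[-1.0, 0.009, -0.008], [0.009, 1.0, -0.003], [0.008, -0.003, -1.0]]
wrist_force: [-0.2, 0.1, 0.4]
opening: 0.0395
grasp_force: 0.0
```

Call:
{"fn": "apply_moves", "kwargs": {
  "targets": [
    [0.45,0,0,-10,0,0,0],
    [0.45,0,0,-20,0,0,0],
    [0.45,0,0,-32,0,0,0],
    [0.45,0,0,-32,0,0,0],
    [0.45,0,0,-32,0,0,0]
  ]
}}

```text
t: 33.95
ee_pos: [0.4738, 0.0751, 0.0266]
orientation: [[-1.0, 0.007, -0.0], [0.007, 1.0, 0.0], [0.0, 0.0, -1.0]]
wrist_force: [-0.3, -0.1, 0.2]
opening: 0.0391
grasp_force: 0.0
```

Call:
{"fn": "apply_moves", "kwargs": {
  "targets": [
    [0,0,0,0,0,0,0],
    [0,0,0,0,0,0,0],
    [0,0,0,0,0,0,0],
    [0,0,0,0,0,0,0],
    [0,0,0,0,0,0,0]
  ]
}}

```text
t: 34.45
ee_pos: [0.4739, 0.075, 0.0267]
orientation: [[-1.0, 0.007, 0.0], [0.007, 1.0, 0.0], [-0.0, 0.0, -1.0]]
wrist_force: [-0.7, -0.0, 1.5]
opening: 0.0081
grasp_force: 30.1
```

Call:
{"fn": "apply_moves", "kwargs": {
  "targets": [
    [0,0,0,0,0,0,0],
    [0,0,0,0,0,0,0]
  ]
}}

```text
t: 34.65
ee_pos: [0.4738, 0.075, 0.0267]
orientation: [[-1.0, 0.007, 0.0], [0.007, 1.0, 0.0], [-0.0, 0.0, -1.0]]
wrist_force: [-0.3, -1.0, 2.0]
opening: 0.0084
grasp_force: 30.1
```

Call:
{"fn": "apply_moves", "kwargs": {
  "targets": [
    [0,0,0,15,0,0,0],
    [0,0,0,40,0,0,0],
    [0,0,0,75,0,0,0],
    [0,1,-35,75,0,0,0],
    [0,2,-70,75,0,0,0]
  ]
}}

```text
t: 35.15
ee_pos: [0.4764, 0.0055, 0.1025]
orientation: [[-1.0, 0.003, 0.002], [0.003, 1.0, 0.001], [-0.002, 0.001, -1.0]]
wrist_force: [0.4, -1.0, -0.2]
opening: 0.0082
grasp_force: 30.1
```

Call:
{"fn": "apply_moves", "kwargs": {
  "targets": [
    [0,1,-36,0,0,0,0],
    [0,2,-72,0,0,0,0],
    [0,3,-108,0,0,0,0],
    [0,4,-144,0,0,0,0],
    [0,4,-180,0,0,0,0]
  ]
}}

```text
t: 35.65
ee_pos: [0.4794, -0.1761, 0.1013]
orientation: [[-1.0, 0.007, -0.0], [0.007, 1.0, 0.0], [0.0, 0.0, -1.0]]
wrist_force: [1.2, -0.4, -1.7]
opening: 0.0083
grasp_force: 30.1
```

Call:
{"fn": "apply_moves", "kwargs": {
  "targets": [
    [0,1,-36,0,0,0,0],
    [0,2,-72,0,0,0,0],
    [0,3,-108,0,0,0,0],
    [0,4,-144,0,0,0,0],
    [0,4,-180,0,0,0,0]
  ]
}}

```text
t: 36.15
ee_pos: [0.4835, -0.3559, 0.1011]
orientation: [[-1.0, 0.007, -0.001], [0.007, 1.0, 0.001], [0.001, 0.001, -1.0]]
wrist_force: [0.6, -0.3, -1.4]
opening: 0.0084
grasp_force: 30.1
```

Call:
{"fn": "apply_moves", "kwargs": {
  "targets": [
    [0,0,0,0,0,0,0],
    [0,0,0,0,0,0,0],
    [0,0,0,0,0,0,0]
  ]
}}

```text
t: 36.45
ee_pos: [0.4837, -0.3532, 0.101]
orientation: [[-1.0, 0.005, -0.001], [0.005, 1.0, 0.002], [0.001, 0.002, -1.0]]
wrist_force: [0.2, -0.1, -1.5]
opening: 0.0086
grasp_force: 30.1
```

```bash
python3 look.py o wrist|head -1; python3 ringm.py w_o.npz; python3 - <<'E'
from h import *
f=dict(np.load("w_o.npz")); a=np.linspace(0,2*np.pi,90)
q=proj(f,np.c_[.4835+.044*np.cos(a),-.3945+.044*np.sin(a),0*a+.095]); print("pred held",q.min(0),q.max(0))
E
```

```text
t 36.45 ee [ 0.4837 -0.3532  0.101 ] open 0.0086 gf 30.11159012443386 F [ 0.2 -0.1 -1.5]
brown [252. 346.] [ 40 335] [474 347] [-56.6399   0.141 ] 57.215 0.0005
brown [329. 254.] [316 236] [350 285] [ 0.5029 -0.3219] 0.01 0.0036
brown [227. 235.] [ 94 154] [324 318] [ 0.4816 -0.3884] 0.0398 0.0183
brown [547.  17.] [536   0] [559  46] [ 0.3654 -0.2033] 0.0068 0.0025
brown [356.  24.] [318   0] [394  36] [ 0.3332 -0.2965] 0.042 0.0015
pred held [ 82.36824794 168.40474451] [286.50322507 358.22110623]
```

Call:
{"fn": "apply_moves", "kwargs": {
  "targets": [
    [0,0,-1,-15,0,0,0],
    [0,0,-1,-30,0,0,0],
    [0,0,-1,-40,0,0,0],
    [0,0,-1,-46,0,0,0],
    [0,0,-1,-46,0,0,0]
  ]
}}

```text
t: 37.0
ee_pos: [0.4831, -0.3553, 0.0541]
orientation: [[-1.0, 0.007, -0.002], [0.007, 1.0, 0.001], [0.002, 0.001, -1.0]]
wrist_force: [-0.4, 0.1, -0.5]
opening: 0.0087
grasp_force: 30.1
```

Call:
{"fn": "apply_moves", "kwargs": {
  "targets": [
    [0,0,0,0,0,0,0],
    [0,0,0,-1,0,0,0],
    [0,0,0,-2,0,0,0],
    [0,0,0,-2,0,0,0]
  ]
}}

```text
t: 37.4
ee_pos: [0.4838, -0.356, 0.0538]
orientation: [[-1.0, 0.007, 0.0], [0.007, 1.0, -0.0], [-0.0, -0.0, -1.0]]
wrist_force: [-0.3, -0.2, -0.6]
opening: 0.0084
grasp_force: 30.1
```

Call:
{"fn": "apply_moves", "kwargs": {
  "targets": [
    [0,0,0,-1,0,0,0],
    [0.4,0,0,-1,0,0,0],
    [0.4,0,0,-1,0,0,0],
    [0.4,0,0,-1,0,0,0],
    [0.4,0,0,-1,0,0,0]
  ]
}}

```text
t: 37.9
ee_pos: [0.4838, -0.356, 0.0526]
orientation: [[-1.0, 0.007, 0.0], [0.007, 1.0, -0.0], [-0.0, -0.0, -1.0]]
wrist_force: [-0.1, 0.1, -0.2]
opening: 0.0312
grasp_force: 0.0
```

Call:
{"fn": "apply_moves", "kwargs": {
  "targets": [
    [0.4,0,0,15,0,0,0],
    [0.4,0,0,45,0,0,0],
    [0.4,0,0,85,0,0,0],
    [0.4,0,0,125,0,0,0],
    [0.4,0,0,165,0,0,0]
  ]
}}

```text
t: 38.4
ee_pos: [0.4835, -0.356, 0.2204]
orientation: [[-1.0, 0.007, 0.001], [0.007, 1.0, -0.001], [-0.001, -0.001, -1.0]]
wrist_force: [0.7, -0.0, -0.1]
opening: 0.0349
grasp_force: 0.0
```

Call:
{"fn": "apply_moves", "kwargs": {
  "targets": [
    [0.4,0,40,0,0,0,0],
    [0.4,0,80,0,0,0,0],
    [0.4,0,120,0,0,0,0],
    [0.4,0,160,0,0,0,0],
    [0.4,0,200,0,0,0,0]
  ]
}}

```text
t: 38.9
ee_pos: [0.4836, -0.1545, 0.2189]
orientation: [[-1.0, 0.007, 0.002], [0.007, 1.0, -0.0], [-0.002, -0.0, -1.0]]
wrist_force: [-0.0, 0.2, -0.9]
opening: 0.0348
grasp_force: 0.0
```

Call:
{"fn": "apply_moves", "kwargs": {
  "targets": [
    [0.4,0,0,0,0,0,0],
    [0.4,0,0,0,0,0,0]
  ]
}}

```text
t: 39.1
ee_pos: [0.484, -0.1553, 0.2187]
orientation: [[-1.0, 0.005, 0.001], [0.005, 1.0, -0.0], [-0.001, -0.0, -1.0]]
wrist_force: [-0.1, -0.9, 0.2]
opening: 0.0345
grasp_force: 0.0
```

```bash
python3 look.py p top scene wrist|grep -v nong; python3 ringm.py t_p.npz|head -4;python3 - <<'E'
from h import *
t=dict(np.load("t_p.npz")); im=t["img"].astype(int); H=hsv(t)
br=(im[...,0]>im[...,1]+8)&(H[...,2]<150)&(H[...,1]>60)
for b in blobs(br,250):
    if 400<b[:,0].mean()<450 and b[:,1].mean()>205: print("stack @.046",fitc(onplane(t,b,.046)))
s=dict(np.load("s_p.npz"))
cv2.imwrite("pics/p2.png",np.hstack([cv2.resize(t["img"][180:270,385:475,::-1],(380,380)),cv2.resize(s["img"][120:320,130:350,::-1],(418,380))]))
E
```

```text
t 39.1 ee [ 0.484  -0.1553  0.2187] open 0.0345 gf 0.0 F [-0.1 -0.9  0.2]
white [159. 225.] 914.0 [0.4671 0.2566] 0.031 0.001
white [379. 262.] 12993.0 [ 0.3736 -0.3195] 0.031 0.0722
white [113. 177.] 1032.0 [0.5806 0.3717] 0.031 0.0011
white [295. 156.] 660.5 [ 0.6355 -0.0596] 0.031 0.0005
white [345. 153.] 721.5 [ 0.6458 -0.1764] 0.031 0.0005
brown [442. 228.] [431 209] [453 244] [ 0.4805 -0.4077] 0.0388 0.006
brown [457. 167.] [420 134] [494 198] [ 0.6274 -0.4563] 0.0752 0.0087
brown [181. 147.] [160 125] [202 164] [0.6685 0.2186] 0.0468 0.0062
brown [520.  23.] [474   0] [559  46] [ 0.9896 -0.6023] 0.0889 0.0161
stack @.046 (array([ 0.48035747, -0.39774875]), np.float64(0.03773734238527081), np.float64(0.005808877038884677))
```

View pics/p2.png

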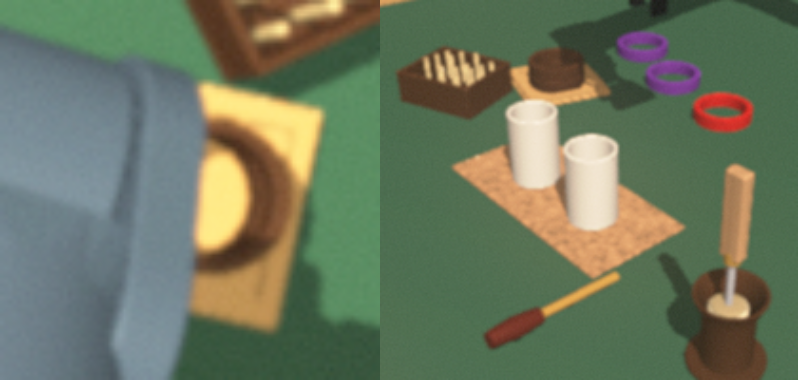

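The scene shows both pots upright on the mat, the rings stacked flat in the tray and the brush in its holder. I'll do one numeric check of the stack with the arm clear.

Call:
{"fn": "apply_moves", "kwargs": {
  "targets": [
    [0.4,0,40,0,0,0,0],
    [0.4,0,80,0,0,0,0],
    [0.4,0,120,0,0,0,0],
    [0.4,0,160,0,0,0,0],
    [0.4,0,160,0,0,0,0]
  ]
}}

```text
t: 39.75
ee_pos: [0.484, 0.0087, 0.2177]
orientation: [[-1.0, -0.0, 0.0], [-0.0, 1.0, 0.002], [-0.0, 0.002, -1.0]]
wrist_force: [0.6, -0.5, 0.5]
opening: 0.0351
grasp_force: 0.0
```

Call:
{"fn": "apply_moves", "kwargs": {
  "targets": [
    [0.4,0,0,0,0,0,0],
    [0.4,0,0,0,0,0,0],
    [0.4,0,0,0,0,0,0]
  ]
}}

```text
t: 40.05
ee_pos: [0.4839, 0.0022, 0.2176]
orientation: [[-1.0, 0.01, -0.0], [0.01, 1.0, -0.0], [0.0, -0.0, -1.0]]
wrist_force: [0.9, 0.0, -0.2]
opening: 0.0351
grasp_force: 0.0
```

```bash
python3 look.py q top|head -1;python3 - <<'E'
from h import *
t=dict(np.load("t_q.npz")); im=t["img"].astype(int); H=hsv(t)
br=(im[...,0]>im[...,1]+8)&(H[...,2]<150)&(H[...,1]>60)
for b in blobs(br,250):
    if 400<b[:,0].mean()<450 and b[:,1].mean()>205:
        P=onplane(t,b,.046); print("stack",b.min(0),b.max(0),fitc(P),"far",farfit(t,b,.046,.043))
        a=np.linspace(0,6.3,90)
        for z in(.026,.046):
            q=proj(t,np.c_[.4835+.044*np.cos(a),-.3945+.044*np.sin(a),0*a+z]); print(z,q.min(0),q.max(0))
E
```

```text
t 40.05 ee [0.4839 0.0022 0.2176] open 0.0351 gf 0.0 F [ 0.9  0.  -0.2]
stack [421 286] [454 323] (array([ 0.30138569, -0.40023813]), np.float64(0.03728839913253509), np.float64(0.004593919074558638)) far (array([ 0.3012871 , -0.39311772]), 0.043, np.float64(0.004135241383106033))
0.026 [413.4924167  207.10519929] [450.33501428 243.73436416]
0.046 [416.27139195 206.70546099] [453.93304616 244.14303691]
stack [413 209] [453 244] (array([ 0.48134071, -0.38850176]), np.float64(0.043960749862528826), np.float64(0.0023437894280857138)) far (array([ 0.48087155, -0.39155353]), 0.043, np.float64(0.0013924799178173383))
0.026 [413.4924167  207.10519929] [450.33501428 243.73436416]
0.046 [416.27139195 206.70546099] [453.93304616 244.14303691]
```

The stack spans columns 413–453 and rows 209–244, as predicted for a centred stack. Handing the job in.

```bash
python3 -c "
from rig import ticket
print(ticket.finish_job())"
```

```text
the job is handed in; nothing more can be done
None
```

I handed the job in, with no verdict returned: pot1 and pot2 were brushed and stand on the mat, their two rings are stacked in the tray, the brush is back in its holder, and the clean pots were left alone.

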